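# Load the spring magazine with square tube offcuts

## Robot

A 7-joint arm with a two-finger parallel gripper is mounted at the origin on the work surface. World frame = base frame: x ahead of the robot, y to its left, z up, the work surface at z = 0. Lengths are in m, angles in rad, forces in N, time in s.
With the tool pointing down it reaches from about 0.4 to 0.85 m from the base axis. Payload 4.5 kg.
Tool frame: the origin (TCP) lies on the centre line of the jaws, within the pads' length; the fingertips stand 14 mm ahead of it and the grasp point (between the pads) lies 5 mm behind it; z points along the fingers, y is the line along which they close (so a half turn about z gives the same grasp; the last joint's range is limited). The gripper opens to 85 mm and grips with 20 to 120 N. Pads are 22 mm wide; open, the fingers measure 114 mm over their backs; the gripper's body (76 mm by 85 mm) begins 54 mm behind the grasp point. The pads swing forward as they close: fully open they stand 13 mm farther back than shut.
Start: joints at [1.314, 0.689, -0.195, 1.565, 0.157, 0.902, -0.215], TCP at [0.179, -0.599, 0.245] pointing down, gripper open.
Joint ranges: [-3.01, 3.01], [-0.46, 2.08], [-1.47, 1.51], [0.13, 2.56], [-1, 4.14], [0.04, 2.09], [-2.66, 2.66]. Speed limits (rad/s): [2.57, 2.57, 3.14, 3.14, 3.14, 3.14, 3.14].

## Interface

Orientations are given as a unit quaternion [w, x, y, z].
In Python, from rig import r, vision, workorder, spotter gives the robot as it stands.
- The arm moves only by the tool drive_tool, never from a script. Its argument "moves" is a list of rows, each an object of numbers: "gripper": the opening, from -1 (shut) to 1 (fully open); "x", "y", "z": the shift along the tool's x, y, z in units of 3 cm (1.0 is 3 cm); "rx", "ry", "rz": the turn, a rotation vector about the tool's x, y, z in units of 5 degrees (1.0 is 5 degrees). A call has 1 to 8 rows; each row shifts and turns the commanded pose from where the row before left it, along the tool's axes as they then stand; what a row does not reach is not made up. A row lasts 1/10 s, in which the tool goes at most 50 mm and 8.59 degrees, less where a joint would pass 70% of its speed; a pose out of reach is approached as far as the arm can. A call with a number of a shift or a turn outside -1 to 1 is refused whole. A call with a gripper value outside its range is refused whole. The fingers move at their own pace and stop on an object; "newtons" is the grip in N (left out, the last holds). Time passes only in rows, so rows that do not move let the fingers close. It gives the time, the measured TCP pose, the force, the opening and the grip force at its end, in the units of the state.
- r.sense(): the state, without advancing time (a new reading comes with each control period).
- vision.capture(name): name is "scene" or "top" or "wrist"; returns the picture (480x640x3 uint8, blue, green, red); there is no depth.
- vision.calibration(name): a dict with "mtx" (3x3 intrinsics, pixels), "rvec" (rotation vector, rad) and "tvec" (3), from world to camera coordinates, as OpenCV has them; the wrist camera has in their place "T_tool_cam" (4x4, takes a point from camera to tool coordinates, whose origin is the TCP and whose axes are the flange's). Camera axes: x right, y down, z forward; pixel columns grow to the right and rows downward; lengths in m; the calibration is good to about 2 mm. A picture is of the moment at which its call begins: read the wrist's pose just before it. calibration takes no time and is no camera call.
- workorder.sign_off(): hands the job in; it is judged then, once.
Trained networks look in the newest picture that a camera, given by its name, has taken for a name from the list of things; names that differ only in an ending like _2 or _b are one class to them, and where a whole thing is asked for, a point or a joint stands for the part that bears it (a point fixed in the world has none). Each returns a list of dicts, best first, with "confidence" (0 to 1); they miss things now and then, are a little off and sometimes report something else, mostly with a low value. They report only what shows in the picture. A call takes as long as a camera call. They do not tell look-alikes from the thing itself.
- spotter.find_in(camera, query): "rect" ([left, top, width, height] in pixels, round what is visible of it).
- spotter.outline_of(camera, query): "region" (480x640 bool, what is visible of it) and "rect" ([left, top, width, height] in pixels, round what is visible of it).
- spotter.mark_of(camera, query): "point" ([column, row] in pixels: a listed point, or the origin of a listed thing).
The state is a dict: "clock": time; "joints": joint angles; "qd": joint speeds; "joint_torque": joint torques, N m; "tcp_pos": TCP position; "tool_rot": TCP orientation; "contact_force": force on the tool from outside, world axes, zero at the start; "moment": the same for the moment, N m; "gripper_width": finger opening in m; "grasp_force": force on a finger pad.
Only numpy, scipy, OpenCV 4.12 (cv2) and the standard library are available. Lean on these libraries where they do the work, as an engineer would, in place of code of your own. Each camera call takes 0.05 s, during which the arm holds its last target. There are 200 camera calls.

## Task

Swing the magazine's cover wide open, pick every 100 mm square steel tube (there are three or four) out of the mixed tray and push them one on another down into the spring column until each is latched under the catches. Then swing the cover fully shut over the mouth and, last, throw the feed lever all the way over to on. Leave the short tube, the wide tube and the copper elbow in the tray, and do not disturb the tape measure, the tin or the spanner.

Things in the scene. Friction and masses are not known exactly. Their poses are not given: they have to be found in the camera images.
- tube1: loose square-section steel tube offcut, 100 mm long, 30 x 30 mm outside, open ends, about 0.13 kg; one of three or four alike (absent ones give no pose). Origin at its centre; its y axis runs along its length. Starts lying in the tray, in any place there
- tube2: as tube1
- tube3: as tube1
- tube4: as tube1
- tray: fixed shallow dark sheet-metal tray, 290 mm (its x) by 430 mm (its y), on the bench; floor 3 mm thick, rim only 9 mm high over the bench and 3 mm thick, so fingers can pass above it. Origin at the centre of its underside
- short_tube: loose square steel tube in the tray like tube1 but only 60 mm long: does not fit the job, stays in the tray. Origin at its centre, y along its length
- wide_tube: loose rectangular steel tube in the tray, 100 mm long (y), 50 mm wide (x), 30 mm high: does not fit the job, stays in the tray. Origin at its centre
- elbow: loose copper 90 degree elbow in the tray, arms 26 to 30 mm thick, about 66 x 66 mm: stays in the tray. Origin at the middle of its 66 mm square, 15 mm above its underside; its bend lies at (-18, -18) mm from there and its arms run from the bend along its +x and +y
- magazine: fixed upright spring magazine: aluminium column on a dark base plate (x 120 mm, y -182 to 120, 12 thick). Origin on the bench under the column axis, z up. Holds up to 4 tubes, level, one on another, length along its y. A tube is latched once its top is below the catches' underside: they snap over its ends, the spring lifts it back against them. Push 3 to 5 mm past, then release
- lead_in (a point): point on the column's axis at the top edge of its flared lead-ins, 178 mm above the bench. Below, guides hold only the tube's ends: end walls (inside at y = +-52 mm) and corner strips (inside at x = +-16.5 mm, only where |y| is 36 to 52 mm). Where |y| is under 36 mm both sides are open from top to bottom, so fingers holding a tube across its middle can go down with it
- mouth (a point): point on the column's axis at the level of the catches' underside, 150 mm above the bench; axes as the magazine's. The uppermost latched tube has its centre 15 mm below it, the next 45 mm below, and so on
- catch_a (a joint): spring catch in the +y end wall, m pushed outward: 0 out over the mouth (sticks 8 mm in past the wall), 8 mm or more pushed back. A wedge on top, from 15 mm to 3 mm above its flat underside, lets a coming tube push it aside with a few N
- catch_b (a joint): the same in the -y end wall
- follower (a joint): brass spring plate that carries the tubes, m pressed down from rest: 0 empty, about 0.03 per latched tube, stop at 0.131. Its top rests 1 mm below the catches' underside. Pushes up with 3.3 N at 0, rising 3.3 N per 30 mm (16.5 N at four tubes); damped (200 N s/m: press at 15 to 25 mm/s)
- cover (a joint): level swing cover over the mouth, grey plate 52 mm wide, 6 thick, reaching 145 mm from its pivot, underside 182 mm above the bench, on an upright pivot at x 0, y +90 mm of the magazine. Rad: 0 shut (lies along the magazine's -y from the pivot), growing clockwise seen from above, towards the magazine's -x, to 1.75 at the stop. Stays where left (0.12 N m). Starts at 0 to 0.2
- cover_knob (a point): grip point on the cover's upright black knob (22 mm diameter, top 226 mm above the bench, standing 38 mm above the plate), 100 mm from the pivot axis; 207 mm above the bench
- feed_lever (a joint): toggle lever on the magazine's base, pivot at x 0, y -150 mm of the magazine, 34 mm above the bench; rad: 0 leaning to the magazine's -x (off; starts within 0.12 of it), 1.0 at the stop, leaning to its +x (on). Swings in the x-z plane, stays where left, moved by 1 to 2 N at its ball
- feed_lever_tip (a point): centre of the lever's black ball (26 mm diameter), 80 mm from the lever's pivot; at 0 it lies 38 mm to the -x side of the pivot and 104 mm above the bench
- tape: loose tape measure, 72 x 40 x 66 mm, beyond the tray: leave alone. Origin at the centre of its underside
- flux_tin: loose white round tin, 84 mm diameter, 55 mm high: leave alone. Origin at the centre of its underside
- wrench: loose steel spanner lying flat beyond the tray: leave alone
Mind the look-alikes: they are no part of the job. Leave any green look-alike of the tube3 alone. Leave any blue look-alike of the tube1 alone.

How it is judged:
On the way, in this order (a step that is already met when the one before it is completed fails the run):
1. the cover is swung wide open (over 1.2 rad) (value of joint cover above 1.2 rad), for 0.2 s.
2. every tube present is latched in the column (x of tube1 in the frame of mouth between -0.006 and 0.006 m and y of tube1 in the frame of mouth between -0.007 and 0.007 m and z of tube1 in the frame of mouth between -0.14 and -0.0125 m and x of tube2 in the frame of mouth between -0.006 and 0.006 m and y of tube2 in the frame of mouth between -0.007 and 0.007 m and z of tube2 in the frame of mouth between -0.14 and -0.0125 m and x of tube3 in the frame of mouth between -0.006 and 0.006 m and y of tube3 in the frame of mouth between -0.007 and 0.007 m and z of tube3 in the frame of mouth between -0.14 and -0.0125 m and x of tube4 in the frame of mouth between -0.006 and 0.006 m and y of tube4 in the frame of mouth between -0.007 and 0.007 m and z of tube4 in the frame of mouth between -0.14 and -0.0125 m), for 0.3 s.
3. the cover is fully shut (under 0.12 rad) with all tubes latched (all of step 2 and value of joint cover below 0.12 rad), for 0.2 s.
4. the feed lever is thrown over (above 0.9 rad) (value of joint feed_lever above 0.9 rad and value of joint cover below 0.12 rad), for 0.2 s.
At the end, for the whole second after the job is handed in: Every tube present lies in the column, centre within 6 mm (x) and 7 mm (y) of its axis and over 12.5 mm below the catches' underside (latched: 15 mm); cover under 0.12 rad; lever above 0.9 rad; short tube, wide tube and elbow lie in the tray (within 15 mm of its outline, under 60 mm up) (all of step 2 and all of step 4 and x of short_tube in the frame of tray between -0.16 and 0.16 m and y of short_tube in the frame of tray between -0.225 and 0.225 m and z of short_tube in the frame of tray between 0 and 0.06 m and x of wide_tube in the frame of tray between -0.16 and 0.16 m and y of wide_tube in the frame of tray between -0.225 and 0.225 m and z of wide_tube in the frame of tray between 0 and 0.06 m and x of elbow in the frame of tray between -0.16 and 0.16 m and y of elbow in the frame of tray between -0.225 and 0.225 m and z of elbow in the frame of tray between 0 and 0.06 m); the robot touches nothing.
It fails at once if the tape measure is moved by more than 40 mm (distance of tape from where it was at the start of the episode above 0.04 m).
It fails at once if the tin is moved by more than 40 mm (distance of flux_tin from where it was at the start of the episode above 0.04 m).
It fails at once if the spanner is moved by more than 40 mm (distance of wrench from where it was at the start of the episode above 0.04 m).
Of tube1, tube2, tube3, tube4 only 3 to 4 are there at a start; the rules pass over those that are not, and their reading is None.
At some moment in a run one of tube1, tube2, tube3, tube4 may be knocked a few centimetres aside while the robot is not near it.
Once in a run the grip may slacken for a moment while it holds something.
It also fails if it takes over 210 s, if anything falls off the work surface, if the arm or the gripper's body presses on something with over 40 N, if the wrist force passes 120 N, or if a joint passes its speed limit or range.

## Working session

There is one attempt and no reset: what is moved stays moved. The work goes in short steps, Python scripts to look and compute and a tool call to move; the robot and the scene stay as the last step left them, time stands still between calls to the robot, and variables do not carry over. Pictures are saved under pics/ and viewed, at most 14 in all, crops included, and the job is handed in when it is done.

Besides the shell and the picture viewer there is one more tool, called after ">>>" as name(argument=value, ...) on one line, values as JSON. drive_tool: Moves the arm, as the interface text tells. Its arguments: {"type":"object","properties":{"moves":{"type":"array","items":{"type":"object","properties":{"gripper":{"type":"number"},"x":{"type":"number"},"y":{"type":"number"},"z":{"type":"number"},"rx":{"type":"number"},"ry":{"type":"number"},"rz":{"type":"number"}}}},"newtons":{"type":"number"}},"required":["moves"]}

```bash
mkdir -p pics; ls; python3 - <<'E'
from rig import r, vision, workorder, spotter
import cv2, numpy as np
print(r.sense())
for c in ["scene","top","wrist"]:
    im=vision.capture(c); cv2.imwrite(f"pics/{c}0.png",im)
    print(c,vision.calibration(c))
E
```

```text
pics
{'clock': 0.0, 'joints': array([ 1.31378555,  0.68999709, -0.19450749,  1.56639735,  0.15729497,
        0.90250282, -0.21509069]), 'qd': array([ 0.00042218, -0.00025229, -0.00137644, -0.00143866,  0.00025587,
        0.00019856, -0.00059187]), 'joint_torque': array([ 9.04556873e-05, -5.39595473e+01, -1.26660548e+00, -1.58540511e+01,
        9.04003013e-03,  9.34585783e-03,  1.68934200e-06]), 'tcp_pos': array([ 0.17896717, -0.59814622,  0.24446148]), 'tool_rot': array([-9.33770952e-04,  9.89440119e-01,  1.44939074e-01, -2.07905346e-04]), 'contact_force': array([ 0.6855649 , -0.07955566, -0.49287663]), 'moment': array([-0.0199745 ,  0.00934717,  0.00073321]), 'grasp_force': 0.0, 'gripper_width': 0.08535858729718723}
scene {'mtx': array([[488.72988026,   0.        , 327.90415428],
       [  0.        , 488.72988026, 241.10524603],
       [  0.        ,   0.        ,   1.        ]]), 'rvec': array([ 2.14139245,  1.58252676, -0.46710859]), 'tvec': array([-0.14848688, -0.33530888,  1.46737301])}
top {'mtx': array([[445.9888072 ,   0.        , 322.08531225],
       [  0.        , 445.9888072 , 230.06559242],
       [  0.        ,   0.        ,   1.        ]]), 'rvec': array([ 2.16702682, -2.21742851,  0.08960652]), 'tvec': array([-0.00167327,  0.518773  ,  1.13825711])}
wrist {'mtx': array([[422.40157224,   0.        , 314.54142987],
       [  0.        , 422.40157224, 242.24254608],
       [  0.        ,   0.        ,   1.        ]]), 'T_tool_cam': array([[-1.00465508e-04, -9.49630739e-01, -3.13371106e-01,
         8.09766898e-02],
       [ 9.99999871e-01,  6.03447494e-05, -5.03462895e-04,
         1.90901759e-04],
       [ 4.97014141e-04, -3.13371116e-01,  9.49630611e-01,
        -1.29553380e-01],
       [ 0.00000000e+00,  0.00000000e+00,  0.00000000e+00,
         1.00000000e+00]])}
```

View pics/top0.png

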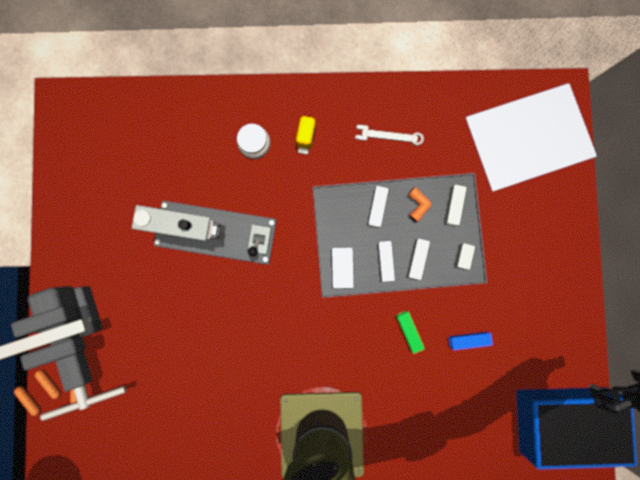

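View pics/scene0.png

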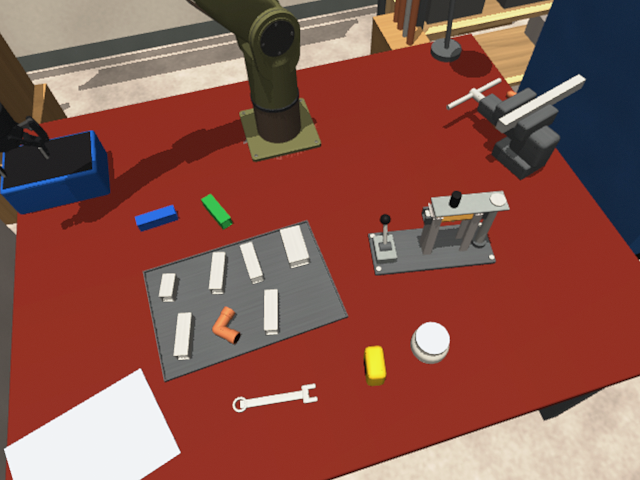

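```bash
cat > h.py <<'E'
from rig import r, vision, workorder, spotter
import cv2, numpy as np
from scipy.spatial.transform import Rotation as R
def tool():
    s=r.sense(); q=s["tool_rot"]; T=np.eye(4)
    T[:3,:3]=R.from_quat([q[1],q[2],q[3],q[0]]).as_matrix(); T[:3,3]=s["tcp_pos"]; return T
def cam(name):
    c=vision.calibration(name); K=c["mtx"]
    if name=="wrist":
        T=tool()@c["T_tool_cam"]
    else:
        T=np.eye(4); T[:3,:3]=cv2.Rodrigues(c["rvec"])[0]; T[:3,3]=c["tvec"]; T=np.linalg.inv(T)
    return K,T
def bp(ct,px,z):
    K,T=ct; px=np.atleast_2d(px).astype(float)
    d=np.c_[px,np.ones(len(px))]@np.linalg.inv(K).T@T[:3,:3].T
    return T[:3,3]+d*((z-T[2,3])/d[:,2])[:,None]
def proj(ct,P):
    K,T=ct; Q=(np.atleast_2d(P)-T[:3,3])@T[:3,:3]@K.T; return Q[:,:2]/Q[:,2:]
def yaw(T=None):
    T=tool() if T is None else T; return np.arctan2(T[1,0],T[0,0])
def go(xyz,yw=None):
    """shift in tool units (3 cm) and rz in 5deg units to a target, tool down"""
    T=tool(); d=T[:3,:3].T@(np.array(xyz)-T[:3,3])/.03
    print("tcp",T[:3,3].round(4),"yaw",yaw(T).round(3),"tilt",T[:3,2].round(4),"-> xyz units",d.round(2))
    if yw is not None:
        a=(yw-yaw(T)+np.pi/2)%np.pi-np.pi/2   # either half turn
        print("  world dyaw",a.round(3)," rz units",(-np.degrees(a)/5).round(2),"  j7",r.sense()["joints"][6].round(2))
E
python3 - <<'E'
from h import *
for c in ["top","scene"]:
    vision.capture(c); ct=cam(c)
    for q,z in [("lead_in",.178),("mouth",.15),("cover_knob",.207),("feed_lever_tip",.104),("magazine",0),("tray",0)]:
        for d in spotter.mark_of(c,q)[:1]: print(c,q,round(d["confidence"],2),np.round(d["point"],1),bp(ct,d["point"],z).round(3))
ct=cam("top");vision.capture("top")
for q in ["tube1","short_tube","wide_tube","elbow"]:
    for d in spotter.outline_of("top",q)[:7]:
        ys,xs=np.nonzero(d["region"]); 
        w=bp(ct,np.c_[xs,ys],.025)[:,:2].astype(np.float32); (c,s,a)=cv2.minAreaRect(w)
        print(q,round(d["confidence"],2),d["rect"],np.round(c,3),np.round(s,3),round(a,1))
# base plate corners rough
print(bp(ct,[[164,205],[157,242],[272,222],[267,261]],.014).round(3))
E
```

```text
top lead_in 0.88 [183.8 225.3] [[0.525 0.296 0.178]]
top mouth 0.57 [186.4 225.2] [[0.528 0.298 0.15 ]]
top cover_knob 0.92 [184.5 224. ] [[0.525 0.286 0.207]]
top feed_lever_tip 0.71 [415.8 204.5] [[ 0.569 -0.24   0.104]]
top magazine 0.83 [202.4 232. ] [[0.522 0.3   0.   ]]
top tray 0.8 [399.4 235.4] [[ 0.501 -0.217  0.   ]]
scene lead_in 0.9 [455.9 209.1] [[0.534 0.293 0.178]]
scene mouth 0.44 [217.6 270.3] [[ 0.513 -0.245  0.15 ]]
scene cover_knob 0.68 [456.2 198.1] [[0.524 0.292 0.207]]
scene feed_lever_tip 0.6 [384.8 220.2] [[0.469 0.156 0.104]]
scene magazine 0.98 [440.  247.5] [[0.525 0.294 0.   ]]
scene tray 0.73 [240.3 294.6] [[ 0.505 -0.219  0.   ]]
tube1 0.95 [407.6, 236.3, 22.1, 43.6] [ 0.437 -0.26 ] [0.038 0.102] 75.3
tube1 0.93 [447.4, 185.3, 19.3, 40.3] [ 0.575 -0.36 ] [0.04  0.105] 78.4
tube1 0.9 [447.7, 330.3, 46.5, 21.7] [ 0.228 -0.384] [0.038 0.109] 3.2
tube1 0.89 [370.3, 183.4, 16.6, 42.8] [ 0.575 -0.16 ] [0.032 0.102] 76.5
tube1 0.78 [378.0, 241.9, 17.1, 40.0] [ 0.435 -0.175] [0.103 0.037] 1.6
tube1 0.69 [396.0, 310.8, 30.7, 43.6] [ 0.254 -0.231] [0.107 0.035] 21.2
short_tube 0.54 [454.9, 243.0, 20.1, 27.8] [ 0.441 -0.378] [0.042 0.068] 76.0
wide_tube 0.72 [335.8, 248.1, 17.0, 40.2] [ 0.421 -0.064] [0.049 0.1  ] 88.6
elbow 0.9 [406.9, 190.6, 27.8, 33.3] [ 0.579 -0.258] [0.068 0.063] 43.1
[[0.593 0.396 0.014]
 [0.498 0.414 0.014]
 [0.543 0.116 0.014]
 [0.442 0.131 0.014]]
```

>>> drive_tool(moves=[{"x": 1, "y": -1, "z": -0.6, "gripper": 0.1}, {"x": 1, "y": -1, "z": -0.6}, {"x": 1, "y": -1}, {"x": 1, "y": -1}, {"x": 1, "y": -1}, {"x": 1, "y": -1}, {"x": 1, "y": -1}, {"x": 1, "y": -1}])

```text
validation failed for argument at $.mo...
```

>>> drive_tool(moves=[{"x": 1, "y": -1}, {"x": 1, "y": -1}, {"x": 1, "y": -1}, {"x": 1, "y": -1}, {"x": 1, "y": -1}, {"x": 1, "y": -1}, {"x": 1, "y": -1}, {"x": 1, "y": -1}])

```text
validation failed for argument at $.mo...
```

```bash
python3 -c "
from h import *
go([.525,.287,.28],1.386); print(r.sense()['joints'].round(2))"
```

```text
tcp [ 0.1792 -0.5988  0.2453] yaw 0.291 tilt [-0.e+00 -1.e-04 -1.e+00] -> xyz units [ 19.51 -24.98  -1.16]
  world dyaw 1.095  rz units -12.55   j7 -0.22
[ 1.31  0.69 -0.19  1.57  0.16  0.9  -0.22]
```

>>> drive_tool(moves=[{"x": 0.9, "y": -0.9, "z": -0.6, "rx": 0.0, "ry": 0.0, "rz": 0.0, "gripper": 0.1}])

```text
clock: 1.2
tcp_pos: [0.1929, -0.5676, 0.2611]
tool_rot: [-0.0, 0.99, 0.141, -0.002]
contact_force: [0.3, 0.9, 0.2]
gripper_width: 0.0734
grasp_force: 0.0
```

>>> drive_tool(moves=[{"x": 1, "y": -1, "z": 0, "rx": 0, "ry": 0, "rz": 0, "gripper": 0.1}, {"x": 1, "y": -1, "z": 0, "rx": 0, "ry": 0, "rz": 0, "gripper": 0.1}, {"x": 1, "y": -1, "z": 0, "rx": 0, "ry": 0, "rz": 0, "gripper": 0.1}, {"x": 1, "y": -1, "z": 0, "rx": 0, "ry": 0, "rz": 0, "gripper": 0.1}, {"x": 1, "y": -1, "z": 0, "rx": 0, "ry": 0, "rz": 0, "gripper": 0.1}, {"x": 1, "y": -1, "z": 0, "rx": 0, "ry": 0, "rz": 0, "gripper": 0.1}, {"x": 1, "y": -1, "z": 0, "rx": 0, "ry": 0, "rz": 0, "gripper": 0.1}])

```text
clock: 1.9
tcp_pos: [0.3391, -0.3024, 0.2636]
tool_rot: [0.0, 0.989, 0.145, 0.0]
contact_force: [-0.1, 0.3, -0.3]
gripper_width: 0.0472
grasp_force: 0.0
```

>>> drive_tool(moves=[{"x": 1, "y": -1, "z": 0, "rx": 0, "ry": 0, "rz": 0, "gripper": 0.1}, {"x": 1, "y": -1, "z": 0, "rx": 0, "ry": 0, "rz": 0, "gripper": 0.1}, {"x": 1, "y": -1, "z": 0, "rx": 0, "ry": 0, "rz": 0, "gripper": 0.1}, {"x": 1, "y": -1, "z": 0, "rx": 0, "ry": 0, "rz": 0, "gripper": 0.1}, {"x": 1, "y": -1, "z": 0, "rx": 0, "ry": 0, "rz": 0, "gripper": 0.1}, {"x": 1, "y": -1, "z": 0, "rx": 0, "ry": 0, "rz": 0, "gripper": 0.1}, {"x": 1, "y": -1, "z": 0, "rx": 0, "ry": 0, "rz": 0, "gripper": 0.1}, {"x": 1, "y": -1, "z": 0, "rx": 0, "ry": 0, "rz": 0, "gripper": 0.1}])

```text
clock: 2.7
tcp_pos: [0.5002, -0.0034, 0.2635]
tool_rot: [0.0, 0.989, 0.145, 0.0]
contact_force: [1.3, -0.4, -0.4]
gripper_width: 0.047
grasp_force: 0.0
```

```bash
python3 -c "
from h import *
go([.525,.287,.28],1.386); print(r.sense()['joints'].round(2))"
```

```text
tcp [ 0.5002 -0.0034  0.2635] yaw 0.291 tilt [ 7.e-04 -2.e-04 -1.e+00] -> xyz units [ 3.57 -9.03 -0.55]
  world dyaw 1.095  rz units -12.55   j7 -1.49
[ 0.02  0.5  -0.17  1.91  0.12  0.73 -1.49]
```

>>> drive_tool(moves=[{"x": 0.4, "y": -1, "z": -0.06, "rx": 0, "ry": 0, "rz": -1, "gripper": 0.1}])

```text
clock: 2.8
tcp_pos: [0.5048, 0.0301, 0.2653]
tool_rot: [-0.0, 0.982, 0.189, 0.002]
contact_force: [-0.3, 0.1, 0.3]
gripper_width: 0.0469
grasp_force: 0.0
```

```bash
python3 -c "
from h import *
go([.525,.287,.28],1.886)"
```

```text
tcp [0.5048 0.0301 0.2653] yaw 0.381 tilt [ 0.003  0.001 -1.   ] -> xyz units [ 3.81 -7.7  -0.48]
  world dyaw 1.505  rz units -17.24   j7 -1.48
```

>>> drive_tool(moves=[{"x": 0.48, "y": -0.96, "z": -0.06, "rx": 0, "ry": 0, "rz": 0, "gripper": 0.1}, {"x": 0.48, "y": -0.96, "z": -0.06, "rx": 0, "ry": 0, "rz": 0, "gripper": 0.1}, {"x": 0.48, "y": -0.96, "z": -0.06, "rx": 0, "ry": 0, "rz": 0, "gripper": 0.1}, {"x": 0.48, "y": -0.96, "z": -0.06, "rx": 0, "ry": 0, "rz": 0, "gripper": 0.1}, {"x": 0.48, "y": -0.96, "z": -0.06, "rx": 0, "ry": 0, "rz": 0, "gripper": 0.1}, {"x": 0.48, "y": -0.96, "z": -0.06, "rx": 0, "ry": 0, "rz": 0, "gripper": 0.1}, {"x": 0.48, "y": -0.96, "z": -0.06, "rx": 0, "ry": 0, "rz": 0, "gripper": 0.1}, {"x": 0.48, "y": -0.96, "z": -0.06, "rx": 0, "ry": 0, "rz": 0, "gripper": 0.1}])

```text
clock: 3.6
tcp_pos: [0.5243, 0.2851, 0.2796]
tool_rot: [0.0, 0.982, 0.188, 0.0]
contact_force: [-0.0, -0.5, 0.5]
gripper_width: 0.0472
grasp_force: 0.0
```

>>> drive_tool(moves=[{"x": 0, "y": 0, "z": 0, "rx": 0, "ry": 0, "rz": -1, "gripper": 0.1}, {"x": 0, "y": 0, "z": 0, "rx": 0, "ry": 0, "rz": -1, "gripper": 0.1}, {"x": 0, "y": 0, "z": 0, "rx": 0, "ry": 0, "rz": -1, "gripper": 0.1}, {"x": 0, "y": 0, "z": 0, "rx": 0, "ry": 0, "rz": -1, "gripper": 0.1}, {"x": 0, "y": 0, "z": 0, "rx": 0, "ry": 0, "rz": -1, "gripper": 0.1}, {"x": 0, "y": 0, "z": 0, "rx": 0, "ry": 0, "rz": -1, "gripper": 0.1}, {"x": 0, "y": 0, "z": 0, "rx": 0, "ry": 0, "rz": -1, "gripper": 0.1}, {"x": 0, "y": 0, "z": 0, "rx": 0, "ry": 0, "rz": -1, "gripper": 0.1}])

```text
clock: 4.4
tcp_pos: [0.5244, 0.2837, 0.2795]
tool_rot: [0.0, 0.858, 0.514, 0.0]
contact_force: [0.0, -1.2, -0.8]
gripper_width: 0.047
grasp_force: 0.0
```

>>> drive_tool(moves=[{"x": 0, "y": 0, "z": 0, "rx": 0, "ry": 0, "rz": -1, "gripper": 0.1}, {"x": 0, "y": 0, "z": 0, "rx": 0, "ry": 0, "rz": -1, "gripper": 0.1}, {"x": 0, "y": 0, "z": 0, "rx": 0, "ry": 0, "rz": -1, "gripper": 0.1}, {"x": 0, "y": 0, "z": 0, "rx": 0, "ry": 0, "rz": -1, "gripper": 0.1}, {"x": 0, "y": 0, "z": 0, "rx": 0, "ry": 0, "rz": -1, "gripper": 0.1}, {"x": 0, "y": 0, "z": 0, "rx": 0, "ry": 0, "rz": -1, "gripper": 0.1}, {"x": 0, "y": 0, "z": 0, "rx": 0, "ry": 0, "rz": -1, "gripper": 0.1}, {"x": 0, "y": 0, "z": 0, "rx": 0, "ry": 0, "rz": -1, "gripper": 0.1}])

```text
clock: 5.2
tcp_pos: [0.5244, 0.2837, 0.2795]
tool_rot: [0.0, 0.63, 0.776, -0.0]
contact_force: [-0.2, -0.3, 0.6]
gripper_width: 0.0472
grasp_force: 0.0
```

```bash
python3 -c "
from h import *
go([.525,.287,.28],1.886)
ct=cam('wrist'); im=vision.capture('wrist'); cv2.imwrite('pics/w1.png',im)
for q,z in [('cover_knob',.207),('lead_in',.178),('mouth',.15)]:
  for d in spotter.mark_of('wrist',q)[:2]: print(q,d['confidence'],d['point'],bp(ct,d['point'],z).round(4))
"
```

```text
tcp [0.5244 0.2837 0.2795] yaw 1.778 tilt [ 1.e-04 -2.e-04 -1.e+00] -> xyz units [ 0.1   0.04 -0.02]
  world dyaw 0.108  rz units -1.24   j7 -0.74
cover_knob 0.71 [314.8, 262.6] [[0.5244 0.2865 0.207 ]]
lead_in 0.6 [321.7, 229.4] [[0.5264 0.2963 0.178 ]]
```

View pics/w1.png

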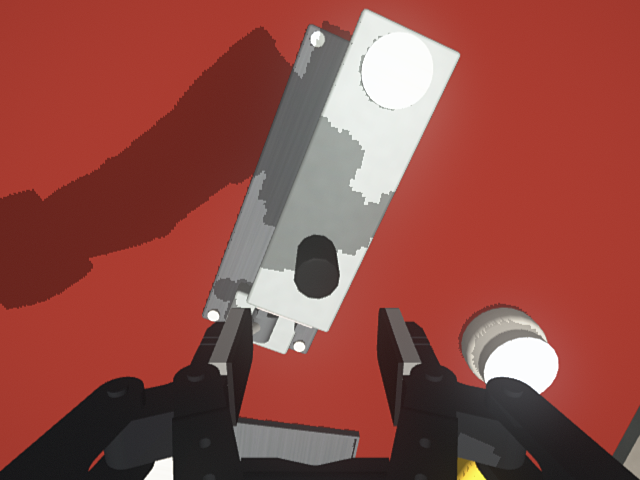

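>>> drive_tool(moves=[{"x": 0.09, "y": 0, "z": 0.5, "rx": 0, "ry": 0, "rz": -1, "gripper": 0.1}, {"x": 0, "y": 0, "z": 0.5, "rx": 0, "ry": 0, "rz": -1, "gripper": 0.1}, {"x": 0, "y": 0, "z": 0.5, "rx": 0, "ry": 0, "rz": -1, "gripper": 0.1}, {"x": 0, "y": 0, "z": 0.5, "rx": 0, "ry": 0, "rz": 0, "gripper": 0.1}, {"x": 0, "y": 0, "z": 0.33, "rx": 0, "ry": 0, "rz": 0, "gripper": 0.1}, {"x": 0, "y": 0, "z": 0, "rx": 0, "ry": 0, "rz": 0, "gripper": -0.34}, {"x": 0, "y": 0, "z": 0, "rx": 0, "ry": 0, "rz": 0, "gripper": -0.34}, {"x": 0, "y": 0, "z": 0, "rx": 0, "ry": 0, "rz": 0, "gripper": -0.34}], newtons=20)

```text
clock: 6.2
tcp_pos: [0.5242, 0.2869, 0.2104]
tool_rot: [0.0, 0.525, 0.851, 0.001]
contact_force: [-0.0, 0.3, -0.2]
gripper_width: 0.0284
grasp_force: 0.0
```

```bash
python3 -c "
from h import *
go([.5244,.2865,.21],2.04)
"
```

```text
tcp [0.5242 0.2869 0.2104] yaw 2.036 tilt [ 1.4e-03  8.0e-04 -1.0e+00] -> xyz units [-0.02 -0.    0.01]
  world dyaw 0.004  rz units -0.05   j7 -0.59
```

>>> drive_tool(moves=[{"x": 0.187, "y": -0.223, "z": 0, "rx": 0, "ry": 0, "rz": 1, "gripper": -0.34}, {"x": 0.187, "y": -0.223, "z": 0, "rx": 0, "ry": 0, "rz": 1, "gripper": -0.34}, {"x": 0.187, "y": -0.223, "z": 0, "rx": 0, "ry": 0, "rz": 1, "gripper": -0.34}, {"x": 0.187, "y": -0.223, "z": 0, "rx": 0, "ry": 0, "rz": 1, "gripper": -0.34}, {"x": 0.187, "y": -0.223, "z": 0, "rx": 0, "ry": 0, "rz": 1, "gripper": -0.34}, {"x": 0.187, "y": -0.223, "z": 0, "rx": 0, "ry": 0, "rz": 1, "gripper": -0.34}, {"x": 0.187, "y": -0.223, "z": 0, "rx": 0, "ry": 0, "rz": 1, "gripper": -0.34}, {"x": 0.187, "y": -0.223, "z": 0, "rx": 0, "ry": 0, "rz": 1, "gripper": -0.34}])

```text
clock: 7.0
tcp_pos: [0.4659, 0.3217, 0.2105]
tool_rot: [0.001, 0.786, 0.618, 0.001]
contact_force: [1.6, 0.1, -1.2]
gripper_width: 0.0281
grasp_force: 1.0
```

```bash
python3 -c "
from h import *
go([.5244,.2865,.21],2.04)
d=tool()[:2,3]-[.5413,.3832]; print(np.hypot(*d), -1.756-np.arctan2(d[1],d[0]))
"
```

```text
tcp [0.4659 0.3217 0.2105] yaw 1.333 tilt [ 2.5e-03  6.0e-04 -1.0e+00] -> xyz units [-0.68  2.17  0.02]
  world dyaw 0.707  rz units -8.1   j7 -1.26
0.09735623711625667 0.7013861622038651
```

>>> drive_tool(moves=[{"x": 0.187, "y": -0.223, "z": 0, "rx": 0, "ry": 0, "rz": 1, "gripper": -0.34}, {"x": 0.187, "y": -0.223, "z": 0, "rx": 0, "ry": 0, "rz": 1, "gripper": -0.34}, {"x": 0.187, "y": -0.223, "z": 0, "rx": 0, "ry": 0, "rz": 1, "gripper": -0.34}, {"x": 0.187, "y": -0.223, "z": 0, "rx": 0, "ry": 0, "rz": 1, "gripper": -0.34}, {"x": 0.187, "y": -0.223, "z": 0, "rx": 0, "ry": 0, "rz": 1, "gripper": -0.34}, {"x": 0.187, "y": -0.223, "z": 0, "rx": 0, "ry": 0, "rz": 1, "gripper": -0.34}, {"x": 0.187, "y": -0.223, "z": 0, "rx": 0, "ry": 0, "rz": 1, "gripper": -0.34}, {"x": 0.187, "y": -0.223, "z": 0, "rx": 0, "ry": 0, "rz": 1, "gripper": -0.34}])

```text
clock: 7.8
tcp_pos: [0.4435, 0.3863, 0.2105]
tool_rot: [0.0, 0.95, 0.313, 0.001]
contact_force: [2.8, -1.5, -0.2]
gripper_width: 0.0282
grasp_force: 1.3
```

>>> drive_tool(moves=[{"x": 0.187, "y": -0.223, "z": 0, "rx": 0, "ry": 0, "rz": 1, "gripper": -0.34}, {"x": 0.187, "y": -0.223, "z": 0, "rx": 0, "ry": 0, "rz": 1, "gripper": -0.34}, {"x": 0.187, "y": -0.223, "z": 0, "rx": 0, "ry": 0, "rz": 1, "gripper": -0.34}, {"x": 0.187, "y": -0.223, "z": 0, "rx": 0, "ry": 0, "rz": 1, "gripper": -0.34}, {"x": 0, "y": 0, "z": 0, "rx": 0, "ry": 0, "rz": 0, "gripper": -0.34}, {"x": 0, "y": 0, "z": 0, "rx": 0, "ry": 0, "rz": 0, "gripper": 0.1}, {"x": 0, "y": 0, "z": 0, "rx": 0, "ry": 0, "rz": 0, "gripper": 0.1}])

```text
clock: 8.5
tcp_pos: [0.4486, 0.4202, 0.2098]
tool_rot: [-0.0, 0.989, 0.146, -0.0]
contact_force: [0.1, -0.5, -0.1]
gripper_width: 0.047
grasp_force: 0.0
```

>>> drive_tool(moves=[{"x": 0, "y": 0, "z": -0.6, "rx": 0, "ry": 0, "rz": 0, "gripper": 0.1}, {"x": 0, "y": 0, "z": -0.8, "rx": 0, "ry": 0, "rz": 0, "gripper": 0.1}, {"x": 0, "y": 0, "z": -0.8, "rx": 0, "ry": 0, "rz": 0, "gripper": 0.1}])

```text
clock: 8.8
tcp_pos: [0.4485, 0.4198, 0.2761]
tool_rot: [0.0, 0.989, 0.145, -0.001]
contact_force: [0.6, 0.9, 1.0]
gripper_width: 0.0465
grasp_force: 0.0
```

```bash
python3 -c "
from h import *
go([.437,-.26,.21],.2)
print(r.sense()['joints'].round(2))
im=vision.capture('top'); cv2.imwrite('pics/t1.png',cv2.resize(im[160:320,100:500],(800,320)))
ct=cam('top')
for q in ['tube1']:
    for d in spotter.outline_of('top',q)[:7]:
        ys,xs=np.nonzero(d['region']); 
        w=bp(ct,np.c_[xs,ys],.025)[:,:2].astype(np.float32); (c,s,a)=cv2.minAreaRect(w)
        print(q,round(d['confidence'],2),np.round(c,3),np.round(s,3),round(a,1))
for q,z in [('cover_knob',.207),('lead_in',.178),('mouth',.15)]:
  for d in spotter.mark_of('top',q)[:2]: print(q,d['confidence'],d['point'],bp(ct,d['point'],z).round(4))
"
```

```text
tcp [0.4485 0.4198 0.2761] yaw 0.292 tilt [-1.1e-03 -6.0e-04 -1.0e+00] -> xyz units [-6.89 21.59  2.22]
  world dyaw -0.092  rz units 1.05   j7 -2.15
[-0.79  0.64 -0.07  1.56  0.05  0.94 -2.15]
tube1 0.95 [ 0.433 -0.175] [0.103 0.04 ] 1.6
tube1 0.87 [ 0.575 -0.159] [0.033 0.102] 76.5
tube1 0.86 [ 0.439 -0.259] [0.038 0.102] 74.6
tube1 0.81 [ 0.575 -0.361] [0.038 0.104] 76.3
tube1 0.77 [ 0.228 -0.384] [0.036 0.108] 5.8
tube1 0.68 [ 0.253 -0.231] [0.107 0.033] 22.0
tube1 0.57 [ 0.441 -0.379] [0.042 0.064] 69.1
cover_knob 0.82 [123.3, 260.3] [[0.4502 0.417  0.207 ]]
lead_in 0.62 [179.6, 224.7] [[0.5267 0.3054 0.178 ]]
lead_in 0.18 [416.5, 258.4] [[ 0.4395 -0.2203  0.178 ]]
mouth 0.55 [186.2, 225.1] [[0.5279 0.2989 0.15  ]]
mouth 0.35 [252.9, 141.7] [[0.7188 0.1441 0.15  ]]
```

View pics/t1.png

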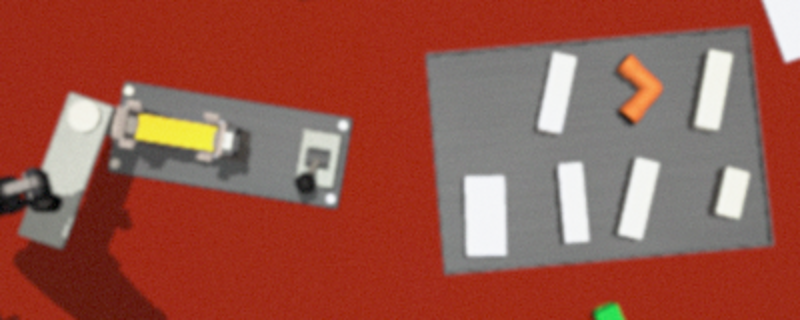

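>>> drive_tool(moves=[{"x": 0.25, "y": 0.94, "z": -0.1, "rx": 0, "ry": 0, "rz": 0, "gripper": 0.1}, {"x": 0.25, "y": 0.94, "z": -0.1, "rx": 0, "ry": 0, "rz": 0, "gripper": 0.1}, {"x": 0.25, "y": 0.94, "z": -0.1, "rx": 0, "ry": 0, "rz": 0, "gripper": 0.1}, {"x": 0.25, "y": 0.94, "z": -0.1, "rx": 0, "ry": 0, "rz": 0, "gripper": 0.1}, {"x": 0.25, "y": 0.94, "z": -0.1, "rx": 0, "ry": 0, "rz": 0, "gripper": 0.1}, {"x": 0, "y": 0, "z": 0, "rx": 0, "ry": 0, "rz": 0, "gripper": 0.1}, {"x": 0, "y": 0, "z": 0, "rx": 0, "ry": 0, "rz": 0, "gripper": 0.1}])

```text
clock: 9.75
tcp_pos: [0.525, 0.2953, 0.2895]
tool_rot: [0.0, 0.99, 0.144, -0.001]
contact_force: [-0.6, 0.3, 0.8]
gripper_width: 0.0469
grasp_force: 0.0
```

```bash
python3 -c "
from h import *
go([.575,-.159,.2],-.236)
ct=cam('wrist'); im=vision.capture('wrist'); cv2.imwrite('pics/w2.png',im)
for q,z in [('lead_in',.178),('mouth',.15),('magazine',0),('follower',.149)]:
  for d in spotter.mark_of('wrist',q)[:1]: print(q,d['confidence'],d['point'],bp(ct,d['point'],z).round(4))
hsv=cv2.cvtColor(im,cv2.COLOR_BGR2HSV); m=cv2.inRange(hsv,(22,120,60),(35,255,255))
n,l,s,c=cv2.connectedComponentsWithStats(m); i=1+s[1:,4].argmax(); print(s[i])
ys,xs=np.nonzero(l==i); w=bp(ct,np.c_[xs,ys],.149)[:,:2].astype(np.float32); print(cv2.minAreaRect(w))
"
```

```text
tcp [0.525  0.2953 0.2895] yaw 0.289 tilt [-2.e-03 -9.e-04 -1.e+00] -> xyz units [-2.72 14.99  2.99]
  world dyaw -0.525  rz units 6.02   j7 -1.92
lead_in 0.9 [311.8, 240.5] [[0.5267 0.2974 0.178 ]]
mouth 0.72 [313.3, 228.8] [[0.526  0.2963 0.15  ]]Traceback (most recent call last):
  File "<string>", line 6, in <module>
    for d in spotter.mark_of('wrist',q)[:1]: print(q,d['confidence'],d['point'],bp(ct,d['point'],z).round(4))
             ~~~~~~~~~~~~~~~^^^^^^^^^^^
ValueError: it knows: cover_knob, elbow, feed_lever_tip, flux_tin, lead_in, magazine, mouth, short_tube, tape, tray, tube, wide_tube, wrench
```

View pics/w2.png

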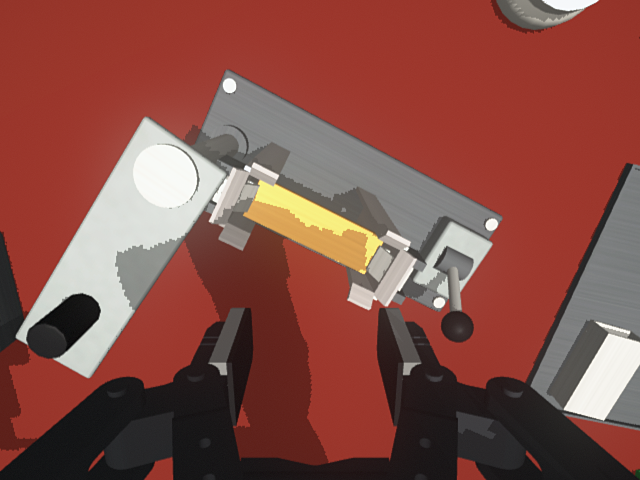

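>>> drive_tool(moves=[{"x": -0.18, "y": 1, "z": 0, "rx": 0, "ry": 0, "rz": 0, "gripper": 0.6}, {"x": -0.18, "y": 1, "z": 0, "rx": 0, "ry": 0, "rz": 0, "gripper": 0.6}, {"x": -0.18, "y": 1, "z": 0, "rx": 0, "ry": 0, "rz": 0, "gripper": 0.6}, {"x": -0.18, "y": 1, "z": 0, "rx": 0, "ry": 0, "rz": 0, "gripper": 0.6}, {"x": -0.18, "y": 1, "z": 0, "rx": 0, "ry": 0, "rz": 0, "gripper": 0.6}, {"x": -0.18, "y": 1, "z": 0, "rx": 0, "ry": 0, "rz": 0, "gripper": 0.6}, {"x": -0.18, "y": 1, "z": 0, "rx": 0, "ry": 0, "rz": 0, "gripper": 0.6}, {"x": -0.18, "y": 1, "z": 0, "rx": 0, "ry": 0, "rz": 0, "gripper": 0.6}])

```text
clock: 10.75
tcp_pos: [0.5527, 0.0537, 0.2905]
tool_rot: [-0.0, 0.989, 0.146, -0.0]
contact_force: [-0.3, 0.3, 0.5]
gripper_width: 0.0686
grasp_force: 0.0
```

>>> drive_tool(moves=[{"x": -0.18, "y": 1, "z": 0.2, "rx": 0, "ry": 0, "rz": 0, "gripper": 0.6}, {"x": -0.18, "y": 1, "z": 0.4, "rx": 0, "ry": 0, "rz": 0, "gripper": 0.6}, {"x": -0.18, "y": 1, "z": 0.5, "rx": 0, "ry": 0, "rz": 0, "gripper": 0.6}, {"x": -0.18, "y": 1, "z": 0.5, "rx": 0, "ry": 0, "rz": 0, "gripper": 0.6}, {"x": -0.18, "y": 1, "z": 0.5, "rx": 0, "ry": 0, "rz": 0, "gripper": 0.6}, {"x": -0.18, "y": 1, "z": 0.5, "rx": 0, "ry": 0, "rz": 0, "gripper": 0.6}, {"x": -0.18, "y": 1, "z": 0.5, "rx": 0, "ry": 0, "rz": 0, "gripper": 0.6}])

```text
clock: 11.45
tcp_pos: [0.5772, -0.1582, 0.1969]
tool_rot: [-0.0, 0.989, 0.146, 0.0]
contact_force: [0.6, 0.3, -0.1]
gripper_width: 0.0684
grasp_force: 0.0
```

>>> drive_tool(moves=[{"x": 0, "y": 0, "z": 0, "rx": 0, "ry": 0, "rz": 1, "gripper": 0.6}, {"x": 0, "y": 0, "z": 0, "rx": 0, "ry": 0, "rz": 1, "gripper": 0.6}, {"x": 0, "y": 0, "z": 0, "rx": 0, "ry": 0, "rz": 1, "gripper": 0.6}, {"x": 0, "y": 0, "z": 0, "rx": 0, "ry": 0, "rz": 1, "gripper": 0.6}, {"x": 0, "y": 0, "z": 0, "rx": 0, "ry": 0, "rz": 1, "gripper": 0.6}, {"x": 0, "y": 0, "z": 0, "rx": 0, "ry": 0, "rz": 1, "gripper": 0.6}, {"x": 0, "y": 0, "z": 0, "rx": 0, "ry": 0, "rz": 0, "gripper": 0.6}])

```text
clock: 12.15
tcp_pos: [0.5772, -0.157, 0.1974]
tool_rot: [-0.0, 0.993, -0.115, -0.0]
contact_force: [-0.2, 0.8, -0.0]
gripper_width: 0.0683
grasp_force: 0.0
```

```bash
cat >> h.py <<'E'
def tubes(near=None,show=None):
    """tube poses by the wrist camera: mark at z=.018, and lit-top rectangle at z=.033"""
    ct=cam('wrist'); im=vision.capture('wrist'); out=[]
    if show: cv2.imwrite(show,im)
    for d in spotter.outline_of('wrist','tube'):
        reg=d["region"]; g=im.min(axis=2); v=g[reg]
        t,_=cv2.threshold(v.reshape(-1,1),0,255,cv2.THRESH_OTSU)
        m=((g>t)&reg).astype(np.uint8)
        n,l,s,_=cv2.connectedComponentsWithStats(m); i=1+s[1:,4].argmax()
        ys,xs=np.nonzero(l==i); w=bp(ct,np.c_[xs,ys],.033)[:,:2].astype(np.float32)
        c,s,_=cv2.minAreaRect(w); vx,vy=cv2.fitLine(w,cv2.DIST_L2,0,.01,.01)[:2].ravel()
        out.append((np.array(c),np.arctan(vy/vx),s)); print("tube",round(d["confidence"],2),[int(v) for v in d["rect"]],"top c",np.round(c,4),"size",np.round(sorted(s),3),"yaw",round(float(np.arctan(vy/vx)),3))
    for d in spotter.mark_of('wrist','tube'): print("mark",round(d["confidence"],2),bp(ct,d["point"],.018).round(4)[0,:2])
E
python3 -c "
from h import *
tubes(show='pics/w3.png'); go([.575,-.159,.022],-.236)
im=cv2.imread('pics/w2.png')
c=vision.calibration('wrist'); T=np.eye(4); q=[-.002/2,.9895,.1440,-.001/2]
T[:3,:3]=R.from_euler('ZX',[.289,np.pi]).as_matrix(); T[:3,3]=[.525,.2953,.2895]; ct=(c['mtx'],T@c['T_tool_cam'])
hsv=cv2.cvtColor(im,cv2.COLOR_BGR2HSV); m=cv2.inRange(hsv,(15,120,60),(35,255,255))
n,l,s,_=cv2.connectedComponentsWithStats(m); i=1+s[1:,4].argmax(); print(s[i])
ys,xs=np.nonzero(l==i); w=bp(ct,np.c_[xs,ys],.149)[:,:2].astype(np.float32); print(cv2.minAreaRect(w))
"
```

```text
tube 0.91 [295, 144, 45, 138] top c [ 0.5959 -0.1634] size [0.03  0.067] yaw -0.183
tube 0.78 [342, 304, 65, 126] top c [ 0.4355 -0.1753] size [0.03 0.1 ] yaw 0.058
tube 0.7 [448, 284, 58, 94] top c [ 0.4531 -0.2633] size [0.03  0.071] yaw -0.121
tube 0.7 [546, 76, 93, 150] top c [ 0.5771 -0.3621] size [0.03 0.1 ] yaw -0.22
mark 0.8 [ 0.5796 -0.3587]
mark 0.72 [ 0.4366 -0.2609]
mark 0.7 [ 0.5772 -0.1591]
mark 0.59 [ 0.4368 -0.1762]
tcp [ 0.577  -0.1577  0.1975] yaw -0.23 tilt [-0.e+00  2.e-04 -1.e+00] -> xyz units [-0.05  0.06  5.85]
  world dyaw -0.006  rz units 0.07   j7 -1.57
[ 243  183  140   91 5016]
((0.5275419354438782, 0.29634225368499756), (0.09168046712875366, 0.0296643003821373), 79.43975830078125)
```

View pics/w3.png

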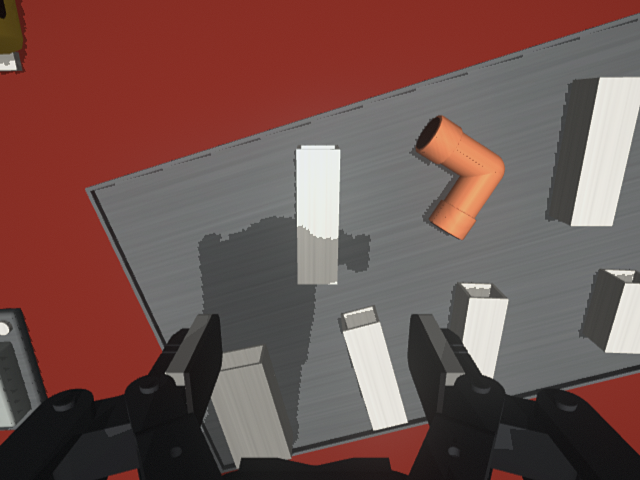

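>>> drive_tool(moves=[{"x": 0, "y": 0.05, "z": 0.9, "rx": 0, "ry": 0, "rz": 0, "gripper": 0.6}, {"x": 0, "y": 0, "z": 0.9, "rx": 0, "ry": 0, "rz": 0, "gripper": 0.6}, {"x": 0, "y": 0, "z": 0.9, "rx": 0, "ry": 0, "rz": 0, "gripper": 0.6}, {"x": 0, "y": 0, "z": 0.9, "rx": 0, "ry": 0, "rz": 0, "gripper": 0.6}, {"x": 0, "y": 0, "z": 0.9, "rx": 0, "ry": 0, "rz": 0, "gripper": 0.6}, {"x": 0, "y": 0, "z": 0.7, "rx": 0, "ry": 0, "rz": 0, "gripper": 0.6}, {"x": 0, "y": 0, "z": 0.4, "rx": 0, "ry": 0, "rz": 0, "gripper": 0.6}, {"x": 0, "y": 0, "z": 0.28, "rx": 0, "ry": 0, "rz": 0, "gripper": 0.6}], newtons=100)

```text
clock: 13.1
tcp_pos: [0.5764, -0.1596, 0.0203]
tool_rot: [-0.0, 0.993, -0.116, -0.0]
contact_force: [-0.8, 0.3, 0.8]
gripper_width: 0.0685
grasp_force: 0.0
```

>>> drive_tool(moves=[{"x": 0, "y": 0, "z": 0, "rx": 0, "ry": 0, "rz": 0, "gripper": -1}, {"x": 0, "y": 0, "z": 0, "rx": 0, "ry": 0, "rz": 0, "gripper": -1}, {"x": 0, "y": 0, "z": 0, "rx": 0, "ry": 0, "rz": 0, "gripper": -1}, {"x": 0, "y": 0, "z": 0, "rx": 0, "ry": 0, "rz": 0, "gripper": -1}, {"x": 0, "y": 0, "z": 0, "rx": 0, "ry": 0, "rz": 0, "gripper": -1}, {"x": 0, "y": 0, "z": 0, "rx": 0, "ry": 0, "rz": 0, "gripper": -1}])

```text
clock: 13.7
tcp_pos: [0.5774, -0.1601, 0.0226]
tool_rot: [0.0, 0.993, -0.116, 0.001]
contact_force: [-1.2, 1.1, 6.9]
gripper_width: 0.0287
grasp_force: 99.6
```

>>> drive_tool(moves=[{"x": 0, "y": 0, "z": -0.5, "rx": 0, "ry": 0, "rz": 0, "gripper": -1}, {"x": 0, "y": 0, "z": -1, "rx": 0, "ry": 0, "rz": 0, "gripper": -1}, {"x": 0, "y": 0, "z": -1, "rx": 0, "ry": 0, "rz": 0, "gripper": -1}, {"x": 0, "y": 0, "z": -1, "rx": 0, "ry": 0, "rz": 0, "gripper": -1}, {"x": 0, "y": 0, "z": -1, "rx": 0, "ry": 0, "rz": 0, "gripper": -1}, {"x": 0, "y": 0, "z": -1, "rx": 0, "ry": 0, "rz": 0, "gripper": -1}, {"x": 0, "y": 0, "z": -1, "rx": 0, "ry": 0, "rz": 0, "gripper": -1}, {"x": 0, "y": 0, "z": -1, "rx": 0, "ry": 0, "rz": 0, "gripper": -1}])

```text
clock: 14.5
tcp_pos: [0.5759, -0.1597, 0.2485]
tool_rot: [0.0, 0.993, -0.116, 0.0]
contact_force: [0.8, 0.1, -1.3]
gripper_width: 0.0287
grasp_force: 69.0
```

```bash
python3 -c "
from h import *
go([.5268,.2965,.25],1.3865); print(r.sense()['gripper_width'],r.sense()['grasp_force'])
"
```

```text
tcp [ 0.5759 -0.1597  0.2485] yaw -0.233 tilt [ 4.e-04 -2.e-04 -1.e+00] -> xyz units [ -5.1  -14.42  -0.05]
  world dyaw -1.522  rz units 17.44   j7 -1.57
0.028740575218546553 68.99706244468689
```

>>> drive_tool(moves=[{"x": -0.34, "y": -0.961, "z": 0, "rx": 0, "ry": 0, "rz": 0, "gripper": -1}, {"x": -0.34, "y": -0.961, "z": 0, "rx": 0, "ry": 0, "rz": 0, "gripper": -1}, {"x": -0.34, "y": -0.961, "z": 0, "rx": 0, "ry": 0, "rz": 0, "gripper": -1}, {"x": -0.34, "y": -0.961, "z": 0, "rx": 0, "ry": 0, "rz": 0, "gripper": -1}, {"x": -0.34, "y": -0.961, "z": 0, "rx": 0, "ry": 0, "rz": 0, "gripper": -1}, {"x": -0.34, "y": -0.961, "z": 0, "rx": 0, "ry": 0, "rz": 0, "gripper": -1}, {"x": -0.34, "y": -0.961, "z": 0, "rx": 0, "ry": 0, "rz": 0, "gripper": -1}, {"x": -0.34, "y": -0.961, "z": 0, "rx": 0, "ry": 0, "rz": 0, "gripper": -1}])

```text
clock: 15.3
tcp_pos: [0.5496, 0.0846, 0.2471]
tool_rot: [-0.0, 0.993, -0.116, 0.0]
contact_force: [0.8, -0.7, -1.8]
gripper_width: 0.0281
grasp_force: 101.9
```

>>> drive_tool(moves=[{"x": -0.34, "y": -0.961, "z": 0, "rx": 0, "ry": 0, "rz": 0, "gripper": -1}, {"x": -0.34, "y": -0.961, "z": 0, "rx": 0, "ry": 0, "rz": 0, "gripper": -1}, {"x": -0.34, "y": -0.961, "z": 0, "rx": 0, "ry": 0, "rz": 0, "gripper": -1}, {"x": -0.34, "y": -0.961, "z": 0, "rx": 0, "ry": 0, "rz": 0, "gripper": -1}, {"x": -0.34, "y": -0.961, "z": 0, "rx": 0, "ry": 0, "rz": 0, "gripper": -1}, {"x": -0.34, "y": -0.961, "z": 0, "rx": 0, "ry": 0, "rz": 0, "gripper": -1}, {"x": -0.34, "y": -0.961, "z": 0, "rx": 0, "ry": 0, "rz": 0, "gripper": -1}, {"x": 0, "y": 0, "z": 0, "rx": 0, "ry": 0, "rz": -0.55, "gripper": -1}])

```text
clock: 16.1
tcp_pos: [0.525, 0.303, 0.2468]
tool_rot: [-0.002, 0.996, -0.088, -0.001]
contact_force: [-0.8, 0.1, -0.6]
gripper_width: 0.0279
grasp_force: 102.0
```

>>> drive_tool(moves=[{"x": 0, "y": 0, "z": 0, "rx": 0, "ry": 0, "rz": -1, "gripper": -1}, {"x": 0, "y": 0, "z": 0, "rx": 0, "ry": 0, "rz": -1, "gripper": -1}, {"x": 0, "y": 0, "z": 0, "rx": 0, "ry": 0, "rz": -1, "gripper": -1}, {"x": 0, "y": 0, "z": 0, "rx": 0, "ry": 0, "rz": -1, "gripper": -1}, {"x": 0, "y": 0, "z": 0, "rx": 0, "ry": 0, "rz": -1, "gripper": -1}, {"x": 0, "y": 0, "z": 0, "rx": 0, "ry": 0, "rz": -1, "gripper": -1}, {"x": 0, "y": 0, "z": 0, "rx": 0, "ry": 0, "rz": -1, "gripper": -1}, {"x": 0, "y": 0, "z": 0, "rx": 0, "ry": 0, "rz": -1, "gripper": -1}])

```text
clock: 16.9
tcp_pos: [0.527, 0.2958, 0.2471]
tool_rot: [0.0, 0.967, 0.256, 0.0]
contact_force: [0.2, 0.4, -1.0]
gripper_width: 0.0284
grasp_force: 102.2
```

>>> drive_tool(moves=[{"x": 0, "y": 0, "z": 0, "rx": 0, "ry": 0, "rz": -1, "gripper": -1}, {"x": 0, "y": 0, "z": 0, "rx": 0, "ry": 0, "rz": -1, "gripper": -1}, {"x": 0, "y": 0, "z": 0, "rx": 0, "ry": 0, "rz": -1, "gripper": -1}, {"x": 0, "y": 0, "z": 0, "rx": 0, "ry": 0, "rz": -1, "gripper": -1}, {"x": 0, "y": 0, "z": 0, "rx": 0, "ry": 0, "rz": -1, "gripper": -1}, {"x": 0, "y": 0, "z": 0, "rx": 0, "ry": 0, "rz": -1, "gripper": -1}, {"x": 0, "y": 0, "z": 0, "rx": 0, "ry": 0, "rz": -1, "gripper": -1}, {"x": 0, "y": 0, "z": 0, "rx": 0, "ry": 0, "rz": -1, "gripper": -1}])

```text
clock: 17.7
tcp_pos: [0.5272, 0.2957, 0.247]
tool_rot: [0.0, 0.821, 0.571, 0.0]
contact_force: [0.7, -0.1, -2.0]
gripper_width: 0.0282
grasp_force: 102.2
```

>>> drive_tool(moves=[{"x": 0, "y": 0, "z": 0, "rx": 0, "ry": 0, "rz": -1, "gripper": -1}, {"x": 0, "y": 0, "z": 0, "rx": 0, "ry": 0, "rz": -1, "gripper": -1}, {"x": 0, "y": 0, "z": 0, "rx": 0, "ry": 0, "rz": 0, "gripper": -1}])

```text
clock: 18.0
tcp_pos: [0.5272, 0.2957, 0.2469]
tool_rot: [0.0, 0.769, 0.639, 0.0]
contact_force: [-0.8, 0.0, -1.2]
gripper_width: 0.0284
grasp_force: 102.2
```

```bash
python3 -c "
from h import *
go([.5268,.2965,.2],1.3865); print(r.sense()['gripper_width'],r.sense()['grasp_force'])
ct=cam('wrist'); im=vision.capture('wrist'); cv2.imwrite('pics/w4.png',im)
for q,z in [('lead_in',.178),('mouth',.15),('tube',tool()[2,3]-.0045)]:
  for d in spotter.mark_of('wrist',q)[:1]: print(q,d['confidence'],d['point'],bp(ct,d['point'],z).round(4))
"
```

```text
tcp [0.5272 0.2957 0.2469] yaw 1.386 tilt [ 4.e-04 -5.e-04 -1.e+00] -> xyz units [ 0.02 -0.02  1.56]
  world dyaw 0.001  rz units -0.01   j7 -1.04
0.028397551372081192 102.18889117240906
tube 0.72 [316.1, 338.6] [[0.5282 0.2952 0.2423]]
```

View pics/w4.png

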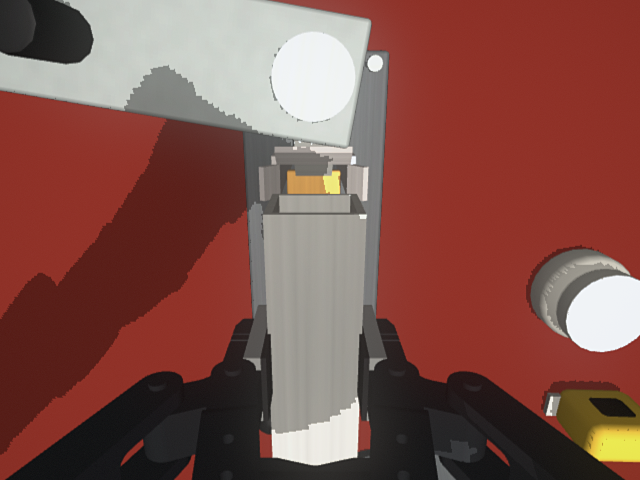

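>>> drive_tool(moves=[{"x": 0, "y": 0, "z": 0.4, "rx": 0, "ry": 0, "rz": 0, "gripper": -1}, {"x": 0, "y": 0, "z": 0.4, "rx": 0, "ry": 0, "rz": 0, "gripper": -1}, {"x": 0, "y": 0, "z": 0.4, "rx": 0, "ry": 0, "rz": 0, "gripper": -1}, {"x": 0, "y": 0, "z": 0.3, "rx": 0, "ry": 0, "rz": 0, "gripper": -1}, {"x": 0, "y": 0, "z": 0.1, "rx": 0, "ry": 0, "rz": 0, "gripper": -1}, {"x": 0, "y": 0, "z": 0.1, "rx": 0, "ry": 0, "rz": 0, "gripper": -1}, {"x": 0, "y": 0, "z": 0.1, "rx": 0, "ry": 0, "rz": 0, "gripper": -1}])

```text
clock: 18.9
tcp_pos: [0.5276, 0.2965, 0.1922]
tool_rot: [0.0, 0.769, 0.639, 0.0]
contact_force: [-0.8, 0.3, -0.2]
gripper_width: 0.0279
grasp_force: 102.2
```

>>> drive_tool(moves=[{"x": 0, "y": 0, "z": 0.1, "rx": 0, "ry": 0, "rz": 0, "gripper": -1}, {"x": 0, "y": 0, "z": 0.1, "rx": 0, "ry": 0, "rz": 0, "gripper": -1}, {"x": 0, "y": 0, "z": 0.1, "rx": 0, "ry": 0, "rz": 0, "gripper": -1}, {"x": 0, "y": 0, "z": 0.1, "rx": 0, "ry": 0, "rz": 0, "gripper": -1}, {"x": 0, "y": 0, "z": 0.1, "rx": 0, "ry": 0, "rz": 0, "gripper": -1}, {"x": 0, "y": 0, "z": 0, "rx": 0, "ry": 0, "rz": 0, "gripper": -1}])

```text
clock: 19.5
tcp_pos: [0.5276, 0.2963, 0.1771]
tool_rot: [0.0, 0.769, 0.639, 0.0]
contact_force: [0.1, 0.8, -0.6]
gripper_width: 0.028
grasp_force: 102.4
```

```bash
python3 -c "
from h import *
go([.5268,.2965,.1355],1.3865); s=r.sense(); print(s['contact_force'],s['moment'],s['gripper_width'],s['grasp_force'])
"
```

```text
tcp [0.5276 0.2963 0.1771] yaw 1.386 tilt [ 6.e-04  1.e-04 -1.e+00] -> xyz units [ 0.   -0.03  1.39]
  world dyaw 0.001  rz units -0.01   j7 -1.08
[ 0.09199084  0.81072512 -0.56612667] [-0.06270431 -0.10665865 -0.00704778] 0.027967822547688894 102.38240003585815
```

>>> drive_tool(moves=[{"x": 0, "y": 0, "z": 0.07, "rx": 0, "ry": 0, "rz": 0, "gripper": -1}, {"x": 0, "y": 0, "z": 0.07, "rx": 0, "ry": 0, "rz": 0, "gripper": -1}, {"x": 0, "y": 0, "z": 0.07, "rx": 0, "ry": 0, "rz": 0, "gripper": -1}, {"x": 0, "y": 0, "z": 0.07, "rx": 0, "ry": 0, "rz": 0, "gripper": -1}, {"x": 0, "y": 0, "z": 0.07, "rx": 0, "ry": 0, "rz": 0, "gripper": -1}, {"x": 0, "y": 0, "z": 0.07, "rx": 0, "ry": 0, "rz": 0, "gripper": -1}, {"x": 0, "y": 0, "z": 0.07, "rx": 0, "ry": 0, "rz": 0, "gripper": -1}, {"x": 0, "y": 0, "z": 0.07, "rx": 0, "ry": 0, "rz": 0, "gripper": -1}])

```text
clock: 20.3
tcp_pos: [0.5272, 0.2961, 0.1608]
tool_rot: [0.0, 0.769, 0.639, -0.0]
contact_force: [-1.5, -0.5, 7.6]
gripper_width: 0.0283
grasp_force: 103.0
```

>>> drive_tool(moves=[{"x": 0, "y": 0, "z": 0.07, "rx": 0, "ry": 0, "rz": 0, "gripper": -1}, {"x": 0, "y": 0, "z": 0.07, "rx": 0, "ry": 0, "rz": 0, "gripper": -1}, {"x": 0, "y": 0, "z": 0.07, "rx": 0, "ry": 0, "rz": 0, "gripper": -1}, {"x": 0, "y": 0, "z": 0.07, "rx": 0, "ry": 0, "rz": 0, "gripper": -1}, {"x": 0, "y": 0, "z": 0.07, "rx": 0, "ry": 0, "rz": 0, "gripper": -1}, {"x": 0, "y": 0, "z": 0.07, "rx": 0, "ry": 0, "rz": 0, "gripper": -1}, {"x": 0, "y": 0, "z": 0.07, "rx": 0, "ry": 0, "rz": 0, "gripper": -1}, {"x": 0, "y": 0, "z": 0.07, "rx": 0, "ry": 0, "rz": 0, "gripper": -1}])

```text
clock: 21.1
tcp_pos: [0.5272, 0.2961, 0.1442]
tool_rot: [0.0, 0.769, 0.639, -0.0]
contact_force: [-2.1, -2.2, 10.1]
gripper_width: 0.0281
grasp_force: 103.3
```

>>> drive_tool(moves=[{"x": 0, "y": 0, "z": 0.07, "rx": 0, "ry": 0, "rz": 0, "gripper": -1}, {"x": 0, "y": 0, "z": 0.07, "rx": 0, "ry": 0, "rz": 0, "gripper": -1}, {"x": 0, "y": 0, "z": 0.07, "rx": 0, "ry": 0, "rz": 0, "gripper": -1}, {"x": 0, "y": 0, "z": 0.06, "rx": 0, "ry": 0, "rz": 0, "gripper": -1}, {"x": 0, "y": 0, "z": 0, "rx": 0, "ry": 0, "rz": 0, "gripper": -1}, {"x": 0, "y": 0, "z": 0, "rx": 0, "ry": 0, "rz": 0, "gripper": -1}])

```text
clock: 21.7
tcp_pos: [0.5272, 0.2961, 0.1356]
tool_rot: [0.0, 0.769, 0.639, -0.0]
contact_force: [-0.9, -0.9, 5.2]
gripper_width: 0.028
grasp_force: 103.2
```

```bash
python3 -c "
from h import *
go([.5268,.2965,.1355],1.3865); s=r.sense(); print(s['contact_force'],s['moment'],s['gripper_width'],s['grasp_force'])
"
```

```text
tcp [0.5272 0.2961 0.1356] yaw 1.386 tilt [-2.e-04 -4.e-04 -1.e+00] -> xyz units [ 0.01 -0.02  0.  ]
  world dyaw 0.001  rz units -0.01   j7 -1.1
[-0.87419986 -0.85878116  5.16410325] [-0.1115184   0.17478143 -0.00219849] 0.028031392540030044 103.19017052650452
```

>>> drive_tool(moves=[{"x": 0, "y": 0, "z": 0, "rx": 0, "ry": 0, "rz": 0, "gripper": 0.3}, {"x": 0, "y": 0, "z": 0, "rx": 0, "ry": 0, "rz": 0, "gripper": 0.3}, {"x": 0, "y": 0, "z": 0, "rx": 0, "ry": 0, "rz": 0, "gripper": 0.3}, {"x": 0, "y": 0, "z": 0, "rx": 0, "ry": 0, "rz": 0, "gripper": 0.3}])

```text
clock: 22.1
tcp_pos: [0.5272, 0.2962, 0.1352]
tool_rot: [-0.0, 0.769, 0.639, -0.0]
contact_force: [-0.3, 0.3, -0.3]
gripper_width: 0.0557
grasp_force: 0.0
```

>>> drive_tool(moves=[{"x": 0, "y": 0, "z": -0.5, "rx": 0, "ry": 0, "rz": 0, "gripper": 0.3}, {"x": 0, "y": 0, "z": -1, "rx": 0, "ry": 0, "rz": 0, "gripper": 0.3}, {"x": 0, "y": 0, "z": -1, "rx": 0, "ry": 0, "rz": 0, "gripper": 0.3}, {"x": 0, "y": 0, "z": -1, "rx": 0, "ry": 0, "rz": 0, "gripper": 0.3}, {"x": 0, "y": 0, "z": -1, "rx": 0, "ry": 0, "rz": 0, "gripper": 0.3}, {"x": 0, "y": 0, "z": 0, "rx": 0, "ry": 0, "rz": 0, "gripper": 0.3}])

```text
clock: 22.7
tcp_pos: [0.5293, 0.2981, 0.2748]
tool_rot: [0.0, 0.769, 0.639, 0.004]
contact_force: [-0.3, -0.6, 0.5]
gripper_width: 0.0556
grasp_force: 0.0
```

```bash
python3 -c "
from h import *
go([.437,-.176,.27],.058)
ct=cam('wrist'); im=vision.capture('wrist'); cv2.imwrite('pics/w5.png',im[100:400,160:480])
for q,z in [('lead_in',.178),('mouth',.15),('tube',.135)]:
  for d in spotter.mark_of('wrist',q)[:1]: print(q,d['confidence'],d['point'],bp(ct,d['point'],z).round(4))
"
```

```text
tcp [0.5293 0.2981 0.2748] yaw 1.386 tilt [ 0.0071  0.005  -1.    ] -> xyz units [-16.1   -0.12   0.06]
  world dyaw -1.328  rz units 15.21   j7 -1.02
tube 0.79 [308.9, 235.5] [[0.5264 0.296  0.135 ]]
```

View pics/w5.png

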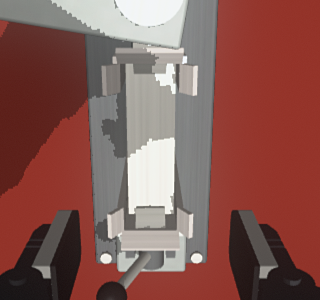

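>>> drive_tool(moves=[{"x": -1, "y": 0, "z": 0, "rx": 0, "ry": 0, "rz": 0, "gripper": 0.5}, {"x": -1, "y": 0, "z": 0, "rx": 0, "ry": 0, "rz": 0, "gripper": 0.5}, {"x": -1, "y": 0, "z": 0, "rx": 0, "ry": 0, "rz": 0, "gripper": 0.5}, {"x": -1, "y": 0, "z": 0, "rx": 0, "ry": 0, "rz": 0, "gripper": 0.5}, {"x": -1, "y": 0, "z": 0, "rx": 0, "ry": 0, "rz": 0, "gripper": 0.5}, {"x": -1, "y": 0, "z": 0, "rx": 0, "ry": 0, "rz": 0, "gripper": 0.5}, {"x": -1, "y": 0, "z": 0, "rx": 0, "ry": 0, "rz": 0, "gripper": 0.5}, {"x": -1, "y": 0, "z": 0, "rx": 0, "ry": 0, "rz": 0, "gripper": 0.5}])

```text
clock: 23.7
tcp_pos: [0.4821, 0.059, 0.2693]
tool_rot: [-0.001, 0.769, 0.639, -0.001]
contact_force: [1.1, -0.1, -0.4]
gripper_width: 0.0638
grasp_force: 0.0
```

>>> drive_tool(moves=[{"x": -1, "y": 0, "z": 0.3, "rx": 0, "ry": 0, "rz": 0, "gripper": 0.5}, {"x": -1, "y": 0, "z": 0.3, "rx": 0, "ry": 0, "rz": 0, "gripper": 0.5}, {"x": -1, "y": 0, "z": 0.3, "rx": 0, "ry": 0, "rz": 0, "gripper": 0.5}, {"x": -1, "y": 0, "z": 0.3, "rx": 0, "ry": 0, "rz": 0, "gripper": 0.5}, {"x": -1, "y": 0, "z": 0.3, "rx": 0, "ry": 0, "rz": 0, "gripper": 0.5}, {"x": -1, "y": 0, "z": 0.3, "rx": 0, "ry": 0, "rz": 0, "gripper": 0.5}, {"x": -1, "y": 0, "z": 0.3, "rx": 0, "ry": 0, "rz": 0, "gripper": 0.5}, {"x": -1, "y": 0, "z": 0.3, "rx": 0, "ry": 0, "rz": 0, "gripper": 0.5}])

```text
clock: 24.5
tcp_pos: [0.438, -0.1764, 0.197]
tool_rot: [-0.001, 0.769, 0.639, -0.001]
contact_force: [1.6, -0.5, 0.2]
gripper_width: 0.0644
grasp_force: 0.0
```

>>> drive_tool(moves=[{"x": 0, "y": 0, "z": 0, "rx": 0, "ry": 0, "rz": 1, "gripper": 0.5}, {"x": 0, "y": 0, "z": 0, "rx": 0, "ry": 0, "rz": 1, "gripper": 0.5}, {"x": 0, "y": 0, "z": 0, "rx": 0, "ry": 0, "rz": 1, "gripper": 0.5}, {"x": 0, "y": 0, "z": 0, "rx": 0, "ry": 0, "rz": 1, "gripper": 0.5}, {"x": 0, "y": 0, "z": 0, "rx": 0, "ry": 0, "rz": 1, "gripper": 0.5}, {"x": 0, "y": 0, "z": 0, "rx": 0, "ry": 0, "rz": 1, "gripper": 0.5}, {"x": 0, "y": 0, "z": 0, "rx": 0, "ry": 0, "rz": 1, "gripper": 0.5}, {"x": 0, "y": 0, "z": 0, "rx": 0, "ry": 0, "rz": 1, "gripper": 0.5}])

```text
clock: 25.3
tcp_pos: [0.4383, -0.1753, 0.1974]
tool_rot: [-0.001, 0.942, 0.336, -0.001]
contact_force: [0.3, 0.5, 0.7]
gripper_width: 0.0641
grasp_force: 0.0
```

>>> drive_tool(moves=[{"x": 0, "y": 0, "z": 0, "rx": 0, "ry": 0, "rz": 1, "gripper": 0.5}, {"x": 0, "y": 0, "z": 0, "rx": 0, "ry": 0, "rz": 1, "gripper": 0.5}, {"x": 0, "y": 0, "z": 0, "rx": 0, "ry": 0, "rz": 1, "gripper": 0.5}, {"x": 0, "y": 0, "z": 0, "rx": 0, "ry": 0, "rz": 1, "gripper": 0.5}, {"x": 0, "y": 0, "z": 0, "rx": 0, "ry": 0, "rz": 1, "gripper": 0.5}, {"x": 0, "y": 0, "z": 0, "rx": 0, "ry": 0, "rz": 1, "gripper": 0.5}, {"x": 0, "y": 0, "z": 0, "rx": 0, "ry": 0, "rz": 1, "gripper": 0.5}, {"x": 0, "y": 0, "z": 0, "rx": 0, "ry": 0, "rz": 0, "gripper": 0.5}])

```text
clock: 26.1
tcp_pos: [0.4384, -0.1753, 0.1975]
tool_rot: [-0.0, 0.999, 0.038, -0.001]
contact_force: [-0.1, -0.4, -0.4]
gripper_width: 0.0639
grasp_force: 0.0
```

```bash
python3 -c "
from h import *
tubes(show='pics/w6.png'); go([.437,-.176,.025],.058)
"
```

```text
tube 0.85 [294, 147, 43, 141] top c [ 0.4607 -0.1739] size [0.03  0.056] yaw 0.086
tube 0.73 [329, 360, 65, 107] top c [ 0.2563 -0.2308] size [0.03  0.099] yaw 0.412
tube 0.7 [544, 0, 95, 115] top c [ 0.5598 -0.3579] size [0.03  0.069] yaw -0.112
tube 0.64 [381, 153, 98, 138] top c [ 0.4393 -0.2595] size [0.03  0.101] yaw -0.266
tube 0.56 [478, 465, 32, 12] top c [ 0.2132 -0.3556] size [0.001 0.024] yaw -1.445
mark 0.8 [ 0.4383 -0.2592]
mark 0.75 [ 0.2558 -0.2324]
mark 0.68 [ 0.4439 -0.3794]
mark 0.63 [ 0.5786 -0.3592]
mark 0.59 [ 0.4365 -0.1753]
tcp [ 0.4388 -0.1754  0.198 ] yaw 0.079 tilt [-1.2e-03  2.0e-04 -1.0e+00] -> xyz units [-0.05  0.02  5.77]
  world dyaw -0.021  rz units 0.24   j7 -1.19
```

View pics/w6.png

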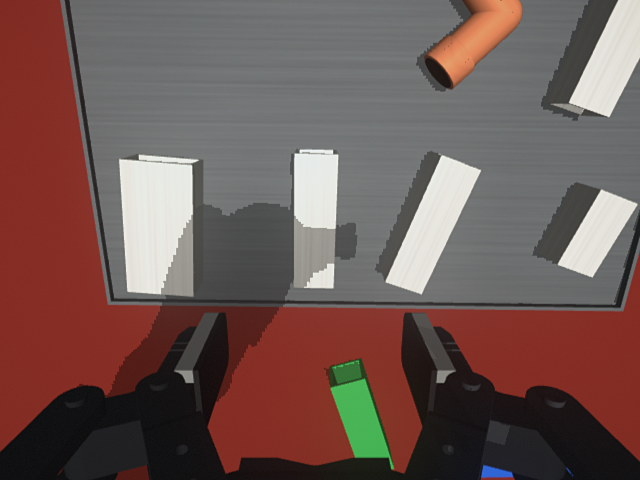

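>>> drive_tool(moves=[{"x": -0.06, "y": 0, "z": 0.9, "rx": 0, "ry": 0, "rz": 0, "gripper": 0.5}, {"x": 0, "y": 0, "z": 0.9, "rx": 0, "ry": 0, "rz": 0, "gripper": 0.5}, {"x": 0, "y": 0, "z": 0.9, "rx": 0, "ry": 0, "rz": 0, "gripper": 0.5}, {"x": 0, "y": 0, "z": 0.9, "rx": 0, "ry": 0, "rz": 0, "gripper": 0.5}, {"x": 0, "y": 0, "z": 0.9, "rx": 0, "ry": 0, "rz": 0, "gripper": 0.5}, {"x": 0, "y": 0, "z": 0.7, "rx": 0, "ry": 0, "rz": 0, "gripper": 0.5}, {"x": 0, "y": 0, "z": 0.4, "rx": 0, "ry": 0, "rz": 0, "gripper": 0.5}, {"x": 0, "y": 0, "z": 0.17, "rx": 0, "ry": 0, "rz": 0, "gripper": 0.5}], newtons=100)

```text
clock: 27.05
tcp_pos: [0.437, -0.1755, 0.0244]
tool_rot: [-0.0, 0.999, 0.039, -0.001]
contact_force: [0.2, 0.1, -0.3]
gripper_width: 0.064
grasp_force: 0.0
```

>>> drive_tool(moves=[{"x": 0, "y": 0, "z": 0, "rx": 0, "ry": 0, "rz": 0, "gripper": -1}, {"x": 0, "y": 0, "z": 0, "rx": 0, "ry": 0, "rz": 0, "gripper": -1}, {"x": 0, "y": 0, "z": 0, "rx": 0, "ry": 0, "rz": 0, "gripper": -1}, {"x": 0, "y": 0, "z": 0, "rx": 0, "ry": 0, "rz": 0, "gripper": -1}, {"x": 0, "y": 0, "z": 0, "rx": 0, "ry": 0, "rz": 0, "gripper": -1}, {"x": 0, "y": 0, "z": 0, "rx": 0, "ry": 0, "rz": 0, "gripper": -1}])

```text
clock: 27.65
tcp_pos: [0.4379, -0.1759, 0.0266]
tool_rot: [0.0, 0.999, 0.038, 0.001]
contact_force: [-0.5, 0.3, 5.4]
gripper_width: 0.0283
grasp_force: 98.9
```

>>> drive_tool(moves=[{"x": 0, "y": 0, "z": -0.5, "rx": 0, "ry": 0, "rz": 0, "gripper": -1}, {"x": 0, "y": 0, "z": -1, "rx": 0, "ry": 0, "rz": 0, "gripper": -1}, {"x": 0, "y": 0, "z": -1, "rx": 0, "ry": 0, "rz": 0, "gripper": -1}, {"x": 0, "y": 0, "z": -1, "rx": 0, "ry": 0, "rz": 0, "gripper": -1}, {"x": 0, "y": 0, "z": -1, "rx": 0, "ry": 0, "rz": 0, "gripper": -1}, {"x": 0, "y": 0, "z": -1, "rx": 0, "ry": 0, "rz": 0, "gripper": -1}, {"x": 0, "y": 0, "z": -1, "rx": 0, "ry": 0, "rz": 0, "gripper": -1}, {"x": 0, "y": 0, "z": -1, "rx": 0, "ry": 0, "rz": 0, "gripper": -1}])

```text
clock: 28.45
tcp_pos: [0.4368, -0.1755, 0.2523]
tool_rot: [0.0, 0.999, 0.039, 0.0]
contact_force: [0.2, -0.3, -1.8]
gripper_width: 0.0281
grasp_force: 98.6
```

>>> drive_tool(moves=[{"x": 0, "y": 0, "z": 0, "rx": 0, "ry": 0, "rz": -1, "gripper": -1}, {"x": 0, "y": 0, "z": 0, "rx": 0, "ry": 0, "rz": -1, "gripper": -1}, {"x": 0, "y": 0, "z": 0, "rx": 0, "ry": 0, "rz": -1, "gripper": -1}, {"x": 0, "y": 0, "z": 0, "rx": 0, "ry": 0, "rz": -1, "gripper": -1}, {"x": 0, "y": 0, "z": 0, "rx": 0, "ry": 0, "rz": -1, "gripper": -1}, {"x": 0, "y": 0, "z": 0, "rx": 0, "ry": 0, "rz": -1, "gripper": -1}, {"x": 0, "y": 0, "z": 0, "rx": 0, "ry": 0, "rz": -1, "gripper": -1}, {"x": 0, "y": 0, "z": 0, "rx": 0, "ry": 0, "rz": -1, "gripper": -1}])

```text
clock: 29.25
tcp_pos: [0.4368, -0.1757, 0.2509]
tool_rot: [0.0, 0.925, 0.38, -0.0]
contact_force: [0.4, -0.6, -1.1]
gripper_width: 0.0281
grasp_force: 98.7
```

>>> drive_tool(moves=[{"x": 0, "y": 0, "z": 0, "rx": 0, "ry": 0, "rz": -1, "gripper": -1}, {"x": 0, "y": 0, "z": 0, "rx": 0, "ry": 0, "rz": -1, "gripper": -1}, {"x": 0, "y": 0, "z": 0, "rx": 0, "ry": 0, "rz": -1, "gripper": -1}, {"x": 0, "y": 0, "z": 0, "rx": 0, "ry": 0, "rz": -1, "gripper": -1}, {"x": 0, "y": 0, "z": 0, "rx": 0, "ry": 0, "rz": -1, "gripper": -1}, {"x": 0, "y": 0, "z": 0, "rx": 0, "ry": 0, "rz": -1, "gripper": -1}, {"x": 0, "y": 0, "z": 0, "rx": 0, "ry": 0, "rz": -1, "gripper": -1}, {"x": 0, "y": 0, "z": 0, "rx": 0, "ry": 0, "rz": 0, "gripper": -1}])

```text
clock: 30.05
tcp_pos: [0.4368, -0.1758, 0.2508]
tool_rot: [0.0, 0.769, 0.639, -0.0]
contact_force: [0.1, 0.4, -0.7]
gripper_width: 0.0279
grasp_force: 98.6
```

```bash
python3 -c "
from h import *
go([.5268,.2965,.25],1.3865); print(r.sense()['gripper_width'],r.sense()['grasp_force'])
"
```

```text
tcp [ 0.4368 -0.1758  0.2508] yaw 1.386 tilt [ 0.e+00 -4.e-04 -1.e+00] -> xyz units [16.03  0.06  0.02]
  world dyaw 0.0  rz units -0.0   j7 -0.21
0.027862258446837092 98.63818287849426
```

>>> drive_tool(moves=[{"x": 1, "y": 0, "z": 0, "rx": 0, "ry": 0, "rz": 0, "gripper": -1}, {"x": 1, "y": 0, "z": 0, "rx": 0, "ry": 0, "rz": 0, "gripper": -1}, {"x": 1, "y": 0, "z": 0, "rx": 0, "ry": 0, "rz": 0, "gripper": -1}, {"x": 1, "y": 0, "z": 0, "rx": 0, "ry": 0, "rz": 0, "gripper": -1}, {"x": 1, "y": 0, "z": 0, "rx": 0, "ry": 0, "rz": 0, "gripper": -1}, {"x": 1, "y": 0, "z": 0, "rx": 0, "ry": 0, "rz": 0, "gripper": -1}, {"x": 1, "y": 0, "z": 0, "rx": 0, "ry": 0, "rz": 0, "gripper": -1}, {"x": 1, "y": 0, "z": 0, "rx": 0, "ry": 0, "rz": 0, "gripper": -1}])

```text
clock: 30.85
tcp_pos: [0.4813, 0.0613, 0.2507]
tool_rot: [0.0, 0.77, 0.638, -0.0]
contact_force: [-0.0, 0.1, -1.5]
gripper_width: 0.028
grasp_force: 98.6
```

>>> drive_tool(moves=[{"x": 1, "y": 0, "z": 0, "rx": 0, "ry": 0, "rz": 0, "gripper": -1}, {"x": 1, "y": 0, "z": 0, "rx": 0, "ry": 0, "rz": 0, "gripper": -1}, {"x": 1, "y": 0, "z": 0, "rx": 0, "ry": 0, "rz": 0, "gripper": -1}, {"x": 1, "y": 0, "z": 0, "rx": 0, "ry": 0, "rz": 0, "gripper": -1}, {"x": 1, "y": 0, "z": 0, "rx": 0, "ry": 0, "rz": 0, "gripper": -1}, {"x": 1, "y": 0, "z": 0, "rx": 0, "ry": 0, "rz": 0, "gripper": -1}, {"x": 1, "y": 0, "z": 0, "rx": 0, "ry": 0, "rz": 0, "gripper": -1}, {"x": 1, "y": 0.06, "z": 0, "rx": 0, "ry": 0, "rz": 0, "gripper": -1}])

```text
clock: 31.65
tcp_pos: [0.5269, 0.2968, 0.2506]
tool_rot: [0.0, 0.77, 0.638, -0.0]
contact_force: [0.4, -1.0, -1.5]
gripper_width: 0.0277
grasp_force: 98.6
```

>>> drive_tool(moves=[{"x": 0, "y": 0, "z": 0, "rx": 0, "ry": 0, "rz": 0, "gripper": -1}, {"x": 0, "y": 0, "z": 0, "rx": 0, "ry": 0, "rz": 0, "gripper": -1}])

```text
clock: 31.85
tcp_pos: [0.5268, 0.296, 0.2502]
tool_rot: [0.0, 0.769, 0.639, -0.0]
contact_force: [-0.1, -0.9, -0.6]
gripper_width: 0.0281
grasp_force: 98.6
```

```bash
python3 -c "
from h import *
go([.5268,.2965,.205],1.3865); print(r.sense()['gripper_width'],r.sense()['grasp_force'])
ct=cam('wrist'); im=vision.capture('wrist'); cv2.imwrite('pics/w7.png',im)
# far top edge of the tube: offset check vs first tube (rows at col 314)
d=np.diff(cv2.GaussianBlur(im,(3,3),0)[120:330,314].astype(int).sum(1)); i=np.argsort(-abs(d))[:8]; print(sorted(i+120))
im=cv2.imread('pics/w4.png'); d=np.diff(cv2.GaussianBlur(im,(3,3),0)[120:330,314].astype(int).sum(1)); i=np.argsort(-abs(d))[:8]; print(sorted(i+120))
for d in spotter.mark_of('wrist','tube')[:1]: print(d)
"
```

```text
tcp [0.5268 0.296  0.2502] yaw 1.386 tilt [-4.e-04 -9.e-04 -1.e+00] -> xyz units [ 0.02 -0.    1.51]
  world dyaw 0.001  rz units -0.01   j7 -1.0
0.028091761171410774 98.64797472953796
[np.int64(120), np.int64(121), np.int64(151), np.int64(152), np.int64(153), np.int64(174), np.int64(198), np.int64(215)]
[np.int64(121), np.int64(146), np.int64(150), np.int64(151), np.int64(152), np.int64(195), np.int64(211), np.int64(214)]
{'point': [316.2, 337.2], 'confidence': 0.92}
```

View pics/w7.png

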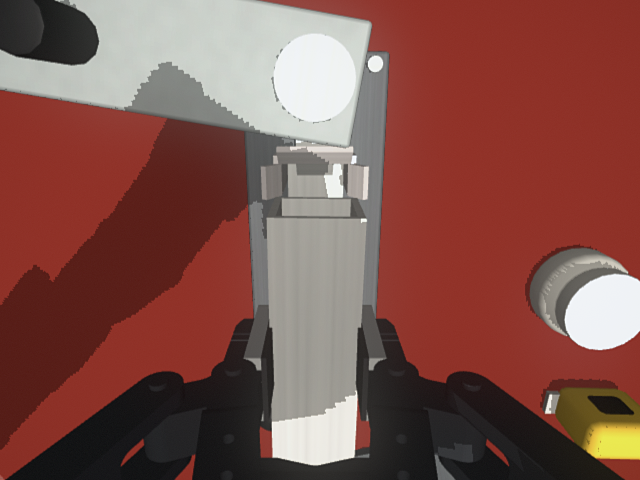

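>>> drive_tool(moves=[{"x": 0, "y": 0, "z": 0.4, "rx": 0, "ry": 0, "rz": 0, "gripper": -1}, {"x": 0, "y": 0, "z": 0.4, "rx": 0, "ry": 0, "rz": 0, "gripper": -1}, {"x": 0, "y": 0, "z": 0.4, "rx": 0, "ry": 0, "rz": 0, "gripper": -1}, {"x": 0, "y": 0, "z": 0.3, "rx": 0, "ry": 0, "rz": 0, "gripper": -1}, {"x": 0, "y": 0, "z": 0.1, "rx": 0, "ry": 0, "rz": 0, "gripper": -1}, {"x": 0, "y": 0, "z": 0.1, "rx": 0, "ry": 0, "rz": 0, "gripper": -1}, {"x": 0, "y": 0, "z": 0.1, "rx": 0, "ry": 0, "rz": 0, "gripper": -1}])

```text
clock: 32.65
tcp_pos: [0.5276, 0.2961, 0.1964]
tool_rot: [0.0, 0.769, 0.639, 0.0]
contact_force: [0.3, -0.4, -0.7]
gripper_width: 0.0279
grasp_force: 98.6
```

>>> drive_tool(moves=[{"x": 0, "y": 0, "z": 0.1, "rx": 0, "ry": 0, "rz": 0, "gripper": -1}, {"x": 0, "y": 0, "z": 0.1, "rx": 0, "ry": 0, "rz": 0, "gripper": -1}, {"x": 0, "y": 0, "z": 0.1, "rx": 0, "ry": 0, "rz": 0, "gripper": -1}, {"x": 0, "y": 0, "z": 0.1, "rx": 0, "ry": 0, "rz": 0, "gripper": -1}, {"x": 0, "y": 0, "z": 0.1, "rx": 0, "ry": 0, "rz": 0, "gripper": -1}, {"x": 0, "y": 0, "z": 0, "rx": 0, "ry": 0, "rz": 0, "gripper": -1}])

```text
clock: 33.25
tcp_pos: [0.5277, 0.2961, 0.1814]
tool_rot: [0.0, 0.769, 0.639, 0.0]
contact_force: [0.1, 1.5, 0.1]
gripper_width: 0.0279
grasp_force: 98.9
```

```bash
python3 -c "
from h import *
go([.5268,.2965,.1393],1.3865); s=r.sense(); print(s['contact_force'],s['moment'],s['gripper_width'],s['grasp_force'])
"
```

```text
tcp [0.5277 0.2961 0.1814] yaw 1.386 tilt [ 8.e-04  5.e-04 -1.e+00] -> xyz units [ 0.01 -0.03  1.4 ]
  world dyaw 0.0  rz units -0.0   j7 -1.04
[0.08838786 1.50763473 0.07469613] [ 0.28829531 -0.21268384  0.01737702] 0.027908014367930743 98.88566136360168
```

>>> drive_tool(moves=[{"x": 0, "y": 0, "z": 0.07, "rx": 0, "ry": 0, "rz": 0, "gripper": -1}, {"x": 0, "y": 0, "z": 0.07, "rx": 0, "ry": 0, "rz": 0, "gripper": -1}, {"x": 0, "y": 0, "z": 0.07, "rx": 0, "ry": 0, "rz": 0, "gripper": -1}, {"x": 0, "y": 0, "z": 0.07, "rx": 0, "ry": 0, "rz": 0, "gripper": -1}, {"x": 0, "y": 0, "z": 0.07, "rx": 0, "ry": 0, "rz": 0, "gripper": -1}, {"x": 0, "y": 0, "z": 0.07, "rx": 0, "ry": 0, "rz": 0, "gripper": -1}, {"x": 0, "y": 0, "z": 0.07, "rx": 0, "ry": 0, "rz": 0, "gripper": -1}, {"x": 0, "y": 0, "z": 0.07, "rx": 0, "ry": 0, "rz": 0, "gripper": -1}])

```text
clock: 34.05
tcp_pos: [0.5275, 0.2961, 0.1655]
tool_rot: [0.0, 0.769, 0.639, 0.001]
contact_force: [-0.6, 1.4, 10.8]
gripper_width: 0.028
grasp_force: 100.1
```

>>> drive_tool(moves=[{"x": 0, "y": 0, "z": 0.07, "rx": 0, "ry": 0, "rz": 0, "gripper": -1}, {"x": 0, "y": 0, "z": 0.07, "rx": 0, "ry": 0, "rz": 0, "gripper": -1}, {"x": 0, "y": 0, "z": 0.07, "rx": 0, "ry": 0, "rz": 0, "gripper": -1}, {"x": 0, "y": 0, "z": 0.07, "rx": 0, "ry": 0, "rz": 0, "gripper": -1}, {"x": 0, "y": 0, "z": 0.07, "rx": 0, "ry": 0, "rz": 0, "gripper": -1}, {"x": 0, "y": 0, "z": 0.07, "rx": 0, "ry": 0, "rz": 0, "gripper": -1}, {"x": 0, "y": 0, "z": 0.07, "rx": 0, "ry": 0, "rz": 0, "gripper": -1}, {"x": 0, "y": 0, "z": 0.07, "rx": 0, "ry": 0, "rz": 0, "gripper": -1}])

```text
clock: 34.85
tcp_pos: [0.5275, 0.2961, 0.1489]
tool_rot: [0.0, 0.769, 0.639, 0.001]
contact_force: [-1.6, -0.0, 12.0]
gripper_width: 0.0281
grasp_force: 100.4
```

>>> drive_tool(moves=[{"x": 0, "y": 0, "z": 0.07, "rx": 0, "ry": 0, "rz": 0, "gripper": -1}, {"x": 0, "y": 0, "z": 0.07, "rx": 0, "ry": 0, "rz": 0, "gripper": -1}, {"x": 0, "y": 0, "z": 0.07, "rx": 0, "ry": 0, "rz": 0, "gripper": -1}, {"x": 0, "y": 0, "z": 0.07, "rx": 0, "ry": 0, "rz": 0, "gripper": -1}, {"x": 0, "y": 0, "z": 0.03, "rx": 0, "ry": 0, "rz": 0, "gripper": -1}, {"x": 0, "y": 0, "z": 0, "rx": 0, "ry": 0, "rz": 0, "gripper": -1}, {"x": 0, "y": 0, "z": 0, "rx": 0, "ry": 0, "rz": 0, "gripper": -1}])

```text
clock: 35.55
tcp_pos: [0.5275, 0.2961, 0.1392]
tool_rot: [0.0, 0.769, 0.639, 0.0]
contact_force: [-0.4, -0.6, 8.8]
gripper_width: 0.0282
grasp_force: 100.2
```

```bash
python3 -c "
from h import *
go([.5268,.2965,.1393],1.3865); s=r.sense(); print(s['contact_force'],s['moment'],s['gripper_width'],s['grasp_force'])
"
```

```text
tcp [0.5275 0.2961 0.1392] yaw 1.386 tilt [ 9.e-04  4.e-04 -1.e+00] -> xyz units [ 0.01 -0.03 -0.  ]
  world dyaw 0.0  rz units -0.0   j7 -1.06
[-0.40935738 -0.5826449   8.83978536] [0.05201462 0.16877049 0.0606613 ] 0.028198733816956544 100.19819855690002
```

>>> drive_tool(moves=[{"x": 0, "y": 0, "z": 0, "rx": 0, "ry": 0, "rz": 0, "gripper": 0.3}, {"x": 0, "y": 0, "z": 0, "rx": 0, "ry": 0, "rz": 0, "gripper": 0.3}, {"x": 0, "y": 0, "z": 0, "rx": 0, "ry": 0, "rz": 0, "gripper": 0.3}, {"x": 0, "y": 0, "z": 0, "rx": 0, "ry": 0, "rz": 0, "gripper": 0.3}])

```text
clock: 35.95
tcp_pos: [0.527, 0.2954, 0.138]
tool_rot: [0.0, 0.769, 0.639, -0.001]
contact_force: [0.0, 0.1, 0.0]
gripper_width: 0.0553
grasp_force: 0.0
```

>>> drive_tool(moves=[{"x": 0, "y": 0, "z": -0.5, "rx": 0, "ry": 0, "rz": 0, "gripper": 0.3}, {"x": 0, "y": 0, "z": -1, "rx": 0, "ry": 0, "rz": 0, "gripper": 0.3}, {"x": 0, "y": 0, "z": -1, "rx": 0, "ry": 0, "rz": 0, "gripper": 0.3}, {"x": 0, "y": 0, "z": -1, "rx": 0, "ry": 0, "rz": 0, "gripper": 0.3}, {"x": 0, "y": 0, "z": -1, "rx": 0, "ry": 0, "rz": 0, "gripper": 0.3}, {"x": 0, "y": 0, "z": 0, "rx": 0, "ry": 0, "rz": 0, "gripper": 0.3}, {"x": 0, "y": 0, "z": 0, "rx": 0, "ry": 0, "rz": 0, "gripper": 0.3}])

```text
clock: 36.65
tcp_pos: [0.5274, 0.2957, 0.2737]
tool_rot: [0.0, 0.769, 0.639, 0.0]
contact_force: [-0.9, -0.5, 0.3]
gripper_width: 0.0555
grasp_force: 0.0
```

```bash
cat >> h.py <<'E'
def latched(show=None):
    ct=cam('wrist'); im=vision.capture('wrist')
    if show: cv2.imwrite(show,im)
    for d in spotter.mark_of('wrist','tube')[:1]: print('mark',round(d['confidence'],2),bp(ct,d['point'],.135).round(4))
    y=np.array([np.cos(1.3865),np.sin(1.3865)]); o=np.array([.5268,.2965])
    for d in spotter.outline_of('wrist','tube')[:1]:
        ys,xs=np.nonzero(d['region']); w=bp(ct,np.c_[xs,ys],.15)[:,:2]-o; v=w@y; u=w@[y[1],-y[0]]
        k=abs(v)<.02; print('at z=.15: width',np.percentile(u[k],[1,99]).round(4),'length',v.min().round(4),v.max().round(4))
E
python3 -c "
from h import *
latched('pics/w8.png'); go([.4383,-.2592,.2],-.266)
vision.capture('top'); ct=cam('top')
for d in spotter.mark_of('top','tube'): print(round(d['confidence'],2),bp(ct,d['point'],.018).round(3)[0])
"
```

```text
mark 0.96 [[0.5271 0.2945 0.135 ]]
at z=.15: width [-0.0134  0.016 ] length -0.0527 0.0495
tcp [0.5266 0.2951 0.272 ] yaw 1.386 tilt [-0.0025 -0.0019 -1.    ] -> xyz units [-18.7    0.51   2.44]
  world dyaw 1.49  rz units -17.07   j7 -0.99
0.91 [ 0.238 -0.389  0.018]
0.9 [ 0.567 -0.36   0.018]
0.89 [ 0.248 -0.227  0.018]
0.85 [0.534 0.33  0.018]
0.67 [ 0.424 -0.073  0.018]
0.56 [ 0.44  -0.262  0.018]
```

>>> drive_tool(moves=[{"x": -1, "y": 0.03, "z": 0, "rx": 0, "ry": 0, "rz": 0, "gripper": 0.5}, {"x": -1, "y": 0.03, "z": 0, "rx": 0, "ry": 0, "rz": 0, "gripper": 0.5}, {"x": -1, "y": 0.03, "z": 0, "rx": 0, "ry": 0, "rz": 0, "gripper": 0.5}, {"x": -1, "y": 0.03, "z": 0, "rx": 0, "ry": 0, "rz": 0, "gripper": 0.5}, {"x": -1, "y": 0.03, "z": 0, "rx": 0, "ry": 0, "rz": 0, "gripper": 0.5}, {"x": -1, "y": 0.03, "z": 0, "rx": 0, "ry": 0, "rz": 0, "gripper": 0.5}, {"x": -1, "y": 0.03, "z": 0, "rx": 0, "ry": 0, "rz": 0, "gripper": 0.5}, {"x": -1, "y": 0.03, "z": 0, "rx": 0, "ry": 0, "rz": 0, "gripper": 0.5}])

```text
clock: 37.7
tcp_pos: [0.4897, 0.0573, 0.2729]
tool_rot: [-0.0, 0.769, 0.639, -0.001]
contact_force: [-0.3, -0.6, -0.3]
gripper_width: 0.064
grasp_force: 0.0
```

>>> drive_tool(moves=[{"x": -1, "y": 0.03, "z": 0.3, "rx": 0, "ry": 0, "rz": 0, "gripper": 0.5}, {"x": -1, "y": 0.03, "z": 0.3, "rx": 0, "ry": 0, "rz": 0, "gripper": 0.5}, {"x": -1, "y": 0.03, "z": 0.3, "rx": 0, "ry": 0, "rz": 0, "gripper": 0.5}, {"x": -1, "y": 0.03, "z": 0.3, "rx": 0, "ry": 0, "rz": 0, "gripper": 0.5}, {"x": -1, "y": 0.03, "z": 0.3, "rx": 0, "ry": 0, "rz": 0, "gripper": 0.5}, {"x": -1, "y": 0.03, "z": 0.3, "rx": 0, "ry": 0, "rz": 0, "gripper": 0.5}, {"x": -1, "y": 0.03, "z": 0.3, "rx": 0, "ry": 0, "rz": 0, "gripper": 0.5}, {"x": -1, "y": 0.03, "z": 0.3, "rx": 0, "ry": 0, "rz": 0, "gripper": 0.5}])

```text
clock: 38.5
tcp_pos: [0.4528, -0.1797, 0.2006]
tool_rot: [-0.0, 0.769, 0.639, -0.0]
contact_force: [-0.4, -0.8, 0.2]
gripper_width: 0.0641
grasp_force: 0.0
```

>>> drive_tool(moves=[{"x": -0.9, "y": 0.01, "z": 0, "rx": 0, "ry": 0, "rz": 0, "gripper": 0.5}, {"x": -0.9, "y": 0.01, "z": 0, "rx": 0, "ry": 0, "rz": 0, "gripper": 0.5}, {"x": -0.9, "y": 0.01, "z": 0, "rx": 0, "ry": 0, "rz": 0, "gripper": 0.5}, {"x": 0, "y": 0, "z": 0, "rx": 0, "ry": 0, "rz": 1, "gripper": 0.5}, {"x": 0, "y": 0, "z": 0, "rx": 0, "ry": 0, "rz": 1, "gripper": 0.5}, {"x": 0, "y": 0, "z": 0, "rx": 0, "ry": 0, "rz": 1, "gripper": 0.5}, {"x": 0, "y": 0, "z": 0, "rx": 0, "ry": 0, "rz": 1, "gripper": 0.5}, {"x": 0, "y": 0, "z": 0, "rx": 0, "ry": 0, "rz": 1, "gripper": 0.5}])

```text
clock: 39.3
tcp_pos: [0.439, -0.2583, 0.2009]
tool_rot: [-0.0, 0.89, 0.456, -0.0]
contact_force: [-0.2, 0.0, -0.2]
gripper_width: 0.0641
grasp_force: 0.0
```

>>> drive_tool(moves=[{"x": 0, "y": 0, "z": 0, "rx": 0, "ry": 0, "rz": 1, "gripper": 0.5}, {"x": 0, "y": 0, "z": 0, "rx": 0, "ry": 0, "rz": 1, "gripper": 0.5}, {"x": 0, "y": 0, "z": 0, "rx": 0, "ry": 0, "rz": 1, "gripper": 0.5}, {"x": 0, "y": 0, "z": 0, "rx": 0, "ry": 0, "rz": 1, "gripper": 0.5}, {"x": 0, "y": 0, "z": 0, "rx": 0, "ry": 0, "rz": 1, "gripper": 0.5}, {"x": 0, "y": 0, "z": 0, "rx": 0, "ry": 0, "rz": 1, "gripper": 0.5}, {"x": 0, "y": 0, "z": 0, "rx": 0, "ry": 0, "rz": 1, "gripper": 0.5}, {"x": 0, "y": 0, "z": 0, "rx": 0, "ry": 0, "rz": 1, "gripper": 0.5}])

```text
clock: 40.1
tcp_pos: [0.4391, -0.2582, 0.2009]
tool_rot: [-0.0, 0.992, 0.124, -0.0]
contact_force: [-0.2, 0.6, -0.2]
gripper_width: 0.0641
grasp_force: 0.0
```

>>> drive_tool(moves=[{"x": 0, "y": 0, "z": 0, "rx": 0, "ry": 0, "rz": 1, "gripper": 0.5}, {"x": 0, "y": 0, "z": 0, "rx": 0, "ry": 0, "rz": 1, "gripper": 0.5}, {"x": 0, "y": 0, "z": 0, "rx": 0, "ry": 0, "rz": 1, "gripper": 0.5}, {"x": 0, "y": 0, "z": 0, "rx": 0, "ry": 0, "rz": 1, "gripper": 0.5}, {"x": 0, "y": 0, "z": 0, "rx": 0, "ry": 0, "rz": 1, "gripper": 0.5}, {"x": 0, "y": 0, "z": 0, "rx": 0, "ry": 0, "rz": 0.9, "gripper": 0.5}, {"x": 0, "y": 0, "z": 0, "rx": 0, "ry": 0, "rz": 0, "gripper": 0.5}])

```text
clock: 40.8
tcp_pos: [0.4391, -0.2582, 0.201]
tool_rot: [0.0, 0.991, -0.131, -0.001]
contact_force: [0.8, 0.9, 0.0]
gripper_width: 0.0638
grasp_force: 0.0
```

```bash
python3 -c "
from h import *
tubes(show='pics/w9.png'); go([.4383,-.2592,.027],-.266)
"
```

```text
tube 0.79 [488, 358, 95, 44] top c [ 0.241  -0.4292] size [0.015 0.031] yaw 0.642
tube 0.67 [381, 0, 62, 61] top c [ 0.5439 -0.3538] size [0.03  0.032] yaw -0.027
tube 0.63 [292, 359, 93, 101] top c [ 0.256  -0.2317] size [0.03  0.099] yaw 0.407
tube 0.58 [293, 147, 43, 134] top c [ 0.4574 -0.2641] size [0.03  0.067] yaw -0.211
mark 0.88 [ 0.4388 -0.2584]
mark 0.73 [ 0.2296 -0.383 ]
mark 0.68 [ 0.2553 -0.2319]
mark 0.27 [ 0.5824 -0.261 ]
tcp [ 0.4392 -0.2583  0.2012] yaw -0.261 tilt [-5.e-04  2.e-04 -1.e+00] -> xyz units [-0.02  0.04  5.81]
  world dyaw -0.005  rz units 0.05   j7 -1.25
```

>>> drive_tool(moves=[{"x": 0, "y": 0.02, "z": 0.9, "rx": 0, "ry": 0, "rz": 0, "gripper": 0.5}, {"x": 0, "y": 0, "z": 0.9, "rx": 0, "ry": 0, "rz": 0, "gripper": 0.5}, {"x": 0, "y": 0, "z": 0.9, "rx": 0, "ry": 0, "rz": 0, "gripper": 0.5}, {"x": 0, "y": 0, "z": 0.9, "rx": 0, "ry": 0, "rz": 0, "gripper": 0.5}, {"x": 0, "y": 0, "z": 0.9, "rx": 0, "ry": 0, "rz": 0, "gripper": 0.5}, {"x": 0, "y": 0, "z": 0.7, "rx": 0, "ry": 0, "rz": 0, "gripper": 0.5}, {"x": 0, "y": 0, "z": 0.4, "rx": 0, "ry": 0, "rz": 0, "gripper": 0.5}, {"x": 0, "y": 0, "z": 0.24, "rx": 0, "ry": 0, "rz": 0, "gripper": 0.5}], newtons=110)

```text
clock: 41.75
tcp_pos: [0.4389, -0.2589, 0.0254]
tool_rot: [-0.0, 0.991, -0.131, -0.0]
contact_force: [-0.1, -1.0, 0.0]
gripper_width: 0.0638
grasp_force: 0.0
```

>>> drive_tool(moves=[{"x": 0, "y": 0, "z": 0, "rx": 0, "ry": 0, "rz": 0, "gripper": -1}, {"x": 0, "y": 0, "z": 0, "rx": 0, "ry": 0, "rz": 0, "gripper": -1}, {"x": 0, "y": 0, "z": 0, "rx": 0, "ry": 0, "rz": 0, "gripper": -1}, {"x": 0, "y": 0, "z": 0, "rx": 0, "ry": 0, "rz": 0, "gripper": -1}, {"x": 0, "y": 0, "z": 0, "rx": 0, "ry": 0, "rz": 0, "gripper": -1}, {"x": 0, "y": 0, "z": 0, "rx": 0, "ry": 0, "rz": 0, "gripper": -1}])

```text
clock: 42.35
tcp_pos: [0.4397, -0.2594, 0.0276]
tool_rot: [0.0, 0.991, -0.131, 0.001]
contact_force: [-0.5, -0.5, 7.2]
gripper_width: 0.0277
grasp_force: 109.3
```

>>> drive_tool(moves=[{"x": 0, "y": 0, "z": -0.5, "rx": 0, "ry": 0, "rz": 0, "gripper": -1}, {"x": 0, "y": 0, "z": -1, "rx": 0, "ry": 0, "rz": 0, "gripper": -1}, {"x": 0, "y": 0, "z": -1, "rx": 0, "ry": 0, "rz": 0, "gripper": -1}, {"x": 0, "y": 0, "z": -1, "rx": 0, "ry": 0, "rz": 0, "gripper": -1}, {"x": 0, "y": 0, "z": -1, "rx": 0, "ry": 0, "rz": 0, "gripper": -1}, {"x": 0, "y": 0, "z": -1, "rx": 0, "ry": 0, "rz": 0, "gripper": -1}, {"x": 0, "y": 0, "z": -1, "rx": 0, "ry": 0, "rz": 0, "gripper": -1}, {"x": 0, "y": 0, "z": -1, "rx": 0, "ry": 0, "rz": 0, "gripper": -1}])

```text
clock: 43.15
tcp_pos: [0.4385, -0.2587, 0.2536]
tool_rot: [0.0, 0.991, -0.131, 0.0]
contact_force: [0.6, 0.1, -1.4]
gripper_width: 0.0279
grasp_force: 108.7
```

>>> drive_tool(moves=[{"x": 0, "y": 0, "z": 0, "rx": 0, "ry": 0, "rz": -1, "gripper": -1}, {"x": 0, "y": 0, "z": 0, "rx": 0, "ry": 0, "rz": -1, "gripper": -1}, {"x": 0, "y": 0, "z": 0, "rx": 0, "ry": 0, "rz": -1, "gripper": -1}, {"x": 0, "y": 0, "z": 0, "rx": 0, "ry": 0, "rz": -1, "gripper": -1}, {"x": 0, "y": 0, "z": 0, "rx": 0, "ry": 0, "rz": -1, "gripper": -1}, {"x": 0, "y": 0, "z": 0, "rx": 0, "ry": 0, "rz": -1, "gripper": -1}, {"x": 0, "y": 0, "z": 0, "rx": 0, "ry": 0, "rz": -1, "gripper": -1}, {"x": 0, "y": 0, "z": 0, "rx": 0, "ry": 0, "rz": -1, "gripper": -1}])

```text
clock: 43.95
tcp_pos: [0.4385, -0.2589, 0.2523]
tool_rot: [0.0, 0.976, 0.217, -0.0]
contact_force: [0.2, 0.6, -0.9]
gripper_width: 0.0274
grasp_force: 108.6
```

>>> drive_tool(moves=[{"x": 0, "y": 0, "z": 0, "rx": 0, "ry": 0, "rz": -1, "gripper": -1}, {"x": 0, "y": 0, "z": 0, "rx": 0, "ry": 0, "rz": -1, "gripper": -1}, {"x": 0, "y": 0, "z": 0, "rx": 0, "ry": 0, "rz": -1, "gripper": -1}, {"x": 0, "y": 0, "z": 0, "rx": 0, "ry": 0, "rz": -1, "gripper": -1}, {"x": 0, "y": 0, "z": 0, "rx": 0, "ry": 0, "rz": -1, "gripper": -1}, {"x": 0, "y": 0, "z": 0, "rx": 0, "ry": 0, "rz": -1, "gripper": -1}, {"x": 0, "y": 0, "z": 0, "rx": 0, "ry": 0, "rz": -1, "gripper": -1}, {"x": 0, "y": 0, "z": 0, "rx": 0, "ry": 0, "rz": -1, "gripper": -1}])

```text
clock: 44.75
tcp_pos: [0.4384, -0.2591, 0.2523]
tool_rot: [0.0, 0.843, 0.538, -0.0]
contact_force: [-0.2, 0.1, -0.8]
gripper_width: 0.0271
grasp_force: 108.6
```

>>> drive_tool(moves=[{"x": 0, "y": 0, "z": 0, "rx": 0, "ry": 0, "rz": -1, "gripper": -1}, {"x": 0, "y": 0, "z": 0, "rx": 0, "ry": 0, "rz": -1, "gripper": -1}, {"x": 0, "y": 0, "z": 0, "rx": 0, "ry": 0, "rz": -0.87, "gripper": -1}, {"x": 0, "y": 0, "z": 0, "rx": 0, "ry": 0, "rz": 0, "gripper": -1}])

```text
clock: 45.15
tcp_pos: [0.4385, -0.2591, 0.2521]
tool_rot: [0.0, 0.77, 0.638, -0.0]
contact_force: [0.6, 0.4, -1.6]
gripper_width: 0.0278
grasp_force: 108.6
```

```bash
python3 -c "
from h import *
go([.5270,.2963,.25],1.3865); print(r.sense()['gripper_width'],r.sense()['grasp_force'])
"
```

```text
tcp [ 0.4385 -0.2591  0.2521] yaw 1.383 tilt [-2.e-04 -9.e-04 -1.e+00] -> xyz units [18.74 -0.55  0.05]
  world dyaw 0.003  rz units -0.04   j7 -0.01
0.02775800885034654 108.57739090919495
```

>>> drive_tool(moves=[{"x": 1, "y": -0.03, "z": 0, "rx": 0, "ry": 0, "rz": 0, "gripper": -1}, {"x": 1, "y": -0.03, "z": 0, "rx": 0, "ry": 0, "rz": 0, "gripper": -1}, {"x": 1, "y": -0.03, "z": 0, "rx": 0, "ry": 0, "rz": 0, "gripper": -1}, {"x": 1, "y": -0.03, "z": 0, "rx": 0, "ry": 0, "rz": 0, "gripper": -1}, {"x": 1, "y": -0.03, "z": 0, "rx": 0, "ry": 0, "rz": 0, "gripper": -1}, {"x": 1, "y": -0.03, "z": 0, "rx": 0, "ry": 0, "rz": 0, "gripper": -1}, {"x": 1, "y": -0.03, "z": 0, "rx": 0, "ry": 0, "rz": 0, "gripper": -1}, {"x": 1, "y": -0.03, "z": 0, "rx": 0, "ry": 0, "rz": 0, "gripper": -1}])

```text
clock: 45.95
tcp_pos: [0.4765, -0.0209, 0.2519]
tool_rot: [0.001, 0.771, 0.637, -0.0]
contact_force: [1.3, 1.1, -1.0]
gripper_width: 0.0274
grasp_force: 108.6
```

>>> drive_tool(moves=[{"x": 1, "y": -0.03, "z": 0, "rx": 0, "ry": 0, "rz": 0, "gripper": -1}, {"x": 1, "y": -0.03, "z": 0, "rx": 0, "ry": 0, "rz": 0, "gripper": -1}, {"x": 1, "y": -0.03, "z": 0, "rx": 0, "ry": 0, "rz": 0, "gripper": -1}, {"x": 1, "y": -0.03, "z": 0, "rx": 0, "ry": 0, "rz": 0, "gripper": -1}, {"x": 1, "y": -0.03, "z": 0, "rx": 0, "ry": 0, "rz": 0, "gripper": -1}, {"x": 1, "y": -0.03, "z": 0, "rx": 0, "ry": 0, "rz": 0, "gripper": -1}, {"x": 1, "y": -0.03, "z": 0, "rx": 0, "ry": 0, "rz": 0, "gripper": -1}, {"x": 1, "y": -0.03, "z": 0, "rx": 0, "ry": 0, "rz": 0, "gripper": -1}])

```text
clock: 46.75
tcp_pos: [0.5142, 0.2161, 0.2519]
tool_rot: [0.0, 0.771, 0.637, -0.0]
contact_force: [0.2, -0.3, -1.8]
gripper_width: 0.0277
grasp_force: 108.6
```

>>> drive_tool(moves=[{"x": 1, "y": -0.03, "z": 0, "rx": 0, "ry": 0, "rz": 0, "gripper": -1}, {"x": 1, "y": -0.03, "z": 0, "rx": 0, "ry": 0, "rz": 0, "gripper": -1}, {"x": 0.74, "y": 0, "z": 0, "rx": 0, "ry": 0, "rz": 0, "gripper": -1}, {"x": 0, "y": 0, "z": 0, "rx": 0, "ry": 0, "rz": -0.04, "gripper": -1}, {"x": 0, "y": 0, "z": 0, "rx": 0, "ry": 0, "rz": 0, "gripper": -1}])

```text
clock: 47.25
tcp_pos: [0.5275, 0.296, 0.2514]
tool_rot: [0.0, 0.769, 0.639, -0.0]
contact_force: [-0.2, -0.7, -1.2]
gripper_width: 0.0278
grasp_force: 108.6
```

```bash
python3 -c "
from h import *
go([.5270,.2963,.206],1.3865); print(r.sense()['gripper_width'],r.sense()['grasp_force'])
vision.capture('wrist')
for d in spotter.mark_of('wrist','tube')[:2]: print(d)
"
```

```text
tcp [0.5275 0.296  0.2514] yaw 1.387 tilt [-1.0e-04 -1.4e-03 -1.0e+00] -> xyz units [ 0.01 -0.02  1.51]
  world dyaw -0.0  rz units 0.0   j7 -0.97
0.02779291000819218 108.62163662910461
{'point': [314.5, 334.6], 'confidence': 0.83}
{'point': [264.1, 412.0], 'confidence': 0.45}
```

>>> drive_tool(moves=[{"x": 0, "y": 0, "z": 0.4, "rx": 0, "ry": 0, "rz": 0, "gripper": -1}, {"x": 0, "y": 0, "z": 0.4, "rx": 0, "ry": 0, "rz": 0, "gripper": -1}, {"x": 0, "y": 0, "z": 0.4, "rx": 0, "ry": 0, "rz": 0, "gripper": -1}, {"x": 0, "y": 0, "z": 0.3, "rx": 0, "ry": 0, "rz": 0, "gripper": -1}, {"x": 0, "y": 0, "z": 0.1, "rx": 0, "ry": 0, "rz": 0, "gripper": -1}, {"x": 0, "y": 0, "z": 0.1, "rx": 0, "ry": 0, "rz": 0, "gripper": -1}, {"x": 0, "y": 0, "z": 0.1, "rx": 0, "ry": 0, "rz": 0, "gripper": -1}])

```text
clock: 48.05
tcp_pos: [0.5282, 0.2966, 0.1973]
tool_rot: [0.0, 0.769, 0.639, 0.0]
contact_force: [-0.7, 0.0, -0.8]
gripper_width: 0.0279
grasp_force: 108.6
```

>>> drive_tool(moves=[{"x": 0, "y": 0, "z": 0.1, "rx": 0, "ry": 0, "rz": 0, "gripper": -1}, {"x": 0, "y": 0, "z": 0.1, "rx": 0, "ry": 0, "rz": 0, "gripper": -1}, {"x": 0, "y": 0, "z": 0.1, "rx": 0, "ry": 0, "rz": 0, "gripper": -1}, {"x": 0, "y": 0, "z": 0.1, "rx": 0, "ry": 0, "rz": 0, "gripper": -1}, {"x": 0, "y": 0, "z": 0.1, "rx": 0, "ry": 0, "rz": 0, "gripper": -1}, {"x": 0, "y": 0, "z": 0, "rx": 0, "ry": 0, "rz": 0, "gripper": -1}])

```text
clock: 48.65
tcp_pos: [0.5283, 0.2969, 0.1824]
tool_rot: [-0.0, 0.769, 0.639, 0.001]
contact_force: [0.1, 0.7, 0.2]
gripper_width: 0.0276
grasp_force: 109.0
```

```bash
python3 -c "
from h import *
go([.5268,.2965,.1400],1.3865); s=r.sense(); print(s['contact_force'],s['moment'],s['gripper_width'],s['grasp_force'])
"
```

```text
tcp [0.5283 0.2969 0.1824] yaw 1.387 tilt [ 1.e-03  9.e-04 -1.e+00] -> xyz units [-0.02 -0.05  1.41]
  world dyaw -0.001  rz units 0.01   j7 -1.0
[0.06369166 0.71678588 0.22758336] [ 0.16940103 -0.12750389 -0.03923191] 0.027618419414096075 108.95768880844116
```

>>> drive_tool(moves=[{"x": 0, "y": -0.02, "z": 0.07, "rx": 0, "ry": 0, "rz": 0, "gripper": -1}, {"x": 0, "y": 0, "z": 0.07, "rx": 0, "ry": 0, "rz": 0, "gripper": -1}, {"x": 0, "y": 0, "z": 0.07, "rx": 0, "ry": 0, "rz": 0, "gripper": -1}, {"x": 0, "y": 0, "z": 0.07, "rx": 0, "ry": 0, "rz": 0, "gripper": -1}, {"x": 0, "y": 0, "z": 0.07, "rx": 0, "ry": 0, "rz": 0, "gripper": -1}, {"x": 0, "y": 0, "z": 0.07, "rx": 0, "ry": 0, "rz": 0, "gripper": -1}, {"x": 0, "y": 0, "z": 0.07, "rx": 0, "ry": 0, "rz": 0, "gripper": -1}, {"x": 0, "y": 0, "z": 0.07, "rx": 0, "ry": 0, "rz": 0, "gripper": -1}])

```text
clock: 49.45
tcp_pos: [0.5278, 0.2972, 0.1667]
tool_rot: [-0.0, 0.769, 0.639, 0.001]
contact_force: [-1.6, 0.6, 11.5]
gripper_width: 0.0279
grasp_force: 110.3
```

>>> drive_tool(moves=[{"x": 0, "y": 0, "z": 0.07, "rx": 0, "ry": 0, "rz": 0, "gripper": -1}, {"x": 0, "y": 0, "z": 0.07, "rx": 0, "ry": 0, "rz": 0, "gripper": -1}, {"x": 0, "y": 0, "z": 0.07, "rx": 0, "ry": 0, "rz": 0, "gripper": -1}, {"x": 0, "y": 0, "z": 0.07, "rx": 0, "ry": 0, "rz": 0, "gripper": -1}, {"x": 0, "y": 0, "z": 0.07, "rx": 0, "ry": 0, "rz": 0, "gripper": -1}, {"x": 0, "y": 0, "z": 0.07, "rx": 0, "ry": 0, "rz": 0, "gripper": -1}, {"x": 0, "y": 0, "z": 0.07, "rx": 0, "ry": 0, "rz": 0, "gripper": -1}, {"x": 0, "y": 0, "z": 0.07, "rx": 0, "ry": 0, "rz": 0, "gripper": -1}])

```text
clock: 50.25
tcp_pos: [0.5278, 0.2972, 0.1501]
tool_rot: [-0.0, 0.769, 0.639, 0.001]
contact_force: [-1.7, -0.4, 13.5]
gripper_width: 0.0274
grasp_force: 110.5
```

>>> drive_tool(moves=[{"x": 0, "y": 0, "z": 0.07, "rx": 0, "ry": 0, "rz": 0, "gripper": -1}, {"x": 0, "y": 0, "z": 0.07, "rx": 0, "ry": 0, "rz": 0, "gripper": -1}, {"x": 0, "y": 0, "z": 0.07, "rx": 0, "ry": 0, "rz": 0, "gripper": -1}, {"x": 0, "y": 0, "z": 0.07, "rx": 0, "ry": 0, "rz": 0, "gripper": -1}, {"x": 0, "y": 0, "z": 0.06, "rx": 0, "ry": 0, "rz": 0, "gripper": -1}, {"x": 0, "y": 0, "z": 0, "rx": 0, "ry": 0, "rz": 0, "gripper": -1}, {"x": 0, "y": 0, "z": 0, "rx": 0, "ry": 0, "rz": 0, "gripper": -1}])

```text
clock: 50.95
tcp_pos: [0.5277, 0.2972, 0.1395]
tool_rot: [-0.0, 0.769, 0.639, 0.001]
contact_force: [-0.9, 1.0, 10.3]
gripper_width: 0.0278
grasp_force: 110.3
```

```bash
python3 -c "
from h import *
go([.5268,.2965,.1400],1.3865); s=r.sense(); print(s['contact_force'],s['moment'],s['gripper_width'],s['grasp_force'])
"
```

```text
tcp [0.5277 0.2972 0.1395] yaw 1.387 tilt [ 0.0014  0.0013 -1.    ] -> xyz units [-0.03 -0.03 -0.02]
  world dyaw -0.0  rz units 0.01   j7 -1.02
[-0.88672238  1.0474359  10.31938657] [ 0.1002853   0.19296439 -0.04799254] 0.027750088295328133 110.28601884841919
```

>>> drive_tool(moves=[{"x": 0, "y": 0, "z": 0, "rx": 0, "ry": 0, "rz": 0, "gripper": 0.3}, {"x": 0, "y": 0, "z": 0, "rx": 0, "ry": 0, "rz": 0, "gripper": 0.3}, {"x": 0, "y": 0, "z": 0, "rx": 0, "ry": 0, "rz": 0, "gripper": 0.3}, {"x": 0, "y": 0, "z": 0, "rx": 0, "ry": 0, "rz": 0, "gripper": 0.3}])

```text
clock: 51.35
tcp_pos: [0.5271, 0.296, 0.138]
tool_rot: [0.0, 0.769, 0.639, -0.001]
contact_force: [-0.3, 0.4, -0.1]
gripper_width: 0.0552
grasp_force: 0.0
```

>>> drive_tool(moves=[{"x": 0, "y": 0, "z": -0.5, "rx": 0, "ry": 0, "rz": 0, "gripper": 0.3}, {"x": 0, "y": 0, "z": -1, "rx": 0, "ry": 0, "rz": 0, "gripper": 0.3}, {"x": 0, "y": 0, "z": -1, "rx": 0, "ry": 0, "rz": 0, "gripper": 0.3}, {"x": 0, "y": 0, "z": -1, "rx": 0, "ry": 0, "rz": 0, "gripper": 0.3}, {"x": 0, "y": 0, "z": -1, "rx": 0, "ry": 0, "rz": 0, "gripper": 0.3}, {"x": 0, "y": 0, "z": 0, "rx": 0, "ry": 0, "rz": 0, "gripper": 0.3}, {"x": 0, "y": 0, "z": 0, "rx": 0, "ry": 0, "rz": 0, "gripper": 0.3}])

```text
clock: 52.05
tcp_pos: [0.5274, 0.2963, 0.2736]
tool_rot: [0.0, 0.769, 0.639, 0.0]
contact_force: [-0.2, -0.4, -0.5]
gripper_width: 0.0557
grasp_force: 0.0
```

```bash
python3 -c "
from h import *
latched('pics/w10.png')
vision.capture('top'); ct=cam('top')
for d in spotter.mark_of('top','tube'): print(round(d['confidence'],2),bp(ct,d['point'],.018).round(3)[0])
go([.5786,-.3592,.2],-.22)
"
```

```text
mark 0.91 [[0.5272 0.2937 0.135 ]]
at z=.15: width [-0.0134  0.016 ] length -0.0498 0.049
0.78 [ 0.572 -0.357  0.018]
0.66 [0.538 0.334 0.018]
0.57 [ 0.239 -0.381  0.018]
tcp [0.5268 0.296  0.2721] yaw 1.387 tilt [-0.0022 -0.0015 -1.    ] -> xyz units [-21.15   5.69   2.43]
  world dyaw 1.535  rz units -17.59   j7 -0.96
```

>>> drive_tool(moves=[{"x": -0.96, "y": 0.26, "z": 0, "rx": 0, "ry": 0, "rz": 0, "gripper": 0.5}, {"x": -0.96, "y": 0.26, "z": 0, "rx": 0, "ry": 0, "rz": 0, "gripper": 0.5}, {"x": -0.96, "y": 0.26, "z": 0, "rx": 0, "ry": 0, "rz": 0, "gripper": 0.5}, {"x": -0.96, "y": 0.26, "z": 0, "rx": 0, "ry": 0, "rz": 0, "gripper": 0.5}, {"x": -0.96, "y": 0.26, "z": 0, "rx": 0, "ry": 0, "rz": 0, "gripper": 0.5}, {"x": -0.96, "y": 0.26, "z": 0, "rx": 0, "ry": 0, "rz": 0, "gripper": 0.5}, {"x": -0.96, "y": 0.26, "z": 0, "rx": 0, "ry": 0, "rz": 0, "gripper": 0.5}, {"x": -0.96, "y": 0.26, "z": 0, "rx": 0, "ry": 0, "rz": 0, "gripper": 0.5}])

```text
clock: 53.1
tcp_pos: [0.5463, 0.0573, 0.2728]
tool_rot: [-0.0, 0.769, 0.639, -0.001]
contact_force: [-0.2, -0.1, -0.6]
gripper_width: 0.0641
grasp_force: 0.0
```

>>> drive_tool(moves=[{"x": -0.96, "y": 0.26, "z": 0.15, "rx": 0, "ry": 0, "rz": 0, "gripper": 0.5}, {"x": -0.96, "y": 0.26, "z": 0.15, "rx": 0, "ry": 0, "rz": 0, "gripper": 0.5}, {"x": -0.96, "y": 0.26, "z": 0.15, "rx": 0, "ry": 0, "rz": 0, "gripper": 0.5}, {"x": -0.96, "y": 0.26, "z": 0.15, "rx": 0, "ry": 0, "rz": 0, "gripper": 0.5}, {"x": -0.96, "y": 0.26, "z": 0.15, "rx": 0, "ry": 0, "rz": 0, "gripper": 0.5}, {"x": -0.96, "y": 0.26, "z": 0.15, "rx": 0, "ry": 0, "rz": 0, "gripper": 0.5}, {"x": -0.96, "y": 0.26, "z": 0.15, "rx": 0, "ry": 0, "rz": 0, "gripper": 0.5}, {"x": -0.96, "y": 0.26, "z": 0.15, "rx": 0, "ry": 0, "rz": 0, "gripper": 0.5}])

```text
clock: 53.9
tcp_pos: [0.5654, -0.1805, 0.2365]
tool_rot: [-0.001, 0.769, 0.639, -0.0]
contact_force: [1.4, 0.3, 0.2]
gripper_width: 0.064
grasp_force: 0.0
```

>>> drive_tool(moves=[{"x": -0.96, "y": 0.26, "z": 0.2, "rx": 0, "ry": 0, "rz": 0, "gripper": 0.5}, {"x": -0.96, "y": 0.26, "z": 0.2, "rx": 0, "ry": 0, "rz": 0, "gripper": 0.5}, {"x": -0.96, "y": 0.26, "z": 0.2, "rx": 0, "ry": 0, "rz": 0, "gripper": 0.5}, {"x": -0.96, "y": 0.26, "z": 0.2, "rx": 0, "ry": 0, "rz": 0, "gripper": 0.5}, {"x": -0.96, "y": 0.26, "z": 0.2, "rx": 0, "ry": 0, "rz": 0, "gripper": 0.5}, {"x": -0.96, "y": 0.23, "z": 0.2, "rx": 0, "ry": 0, "rz": 0, "gripper": 0.5}, {"x": 0, "y": 0, "z": 0, "rx": 0, "ry": 0, "rz": 1, "gripper": 0.5}, {"x": 0, "y": 0, "z": 0, "rx": 0, "ry": 0, "rz": 1, "gripper": 0.5}])

```text
clock: 54.7
tcp_pos: [0.5782, -0.3591, 0.1998]
tool_rot: [-0.001, 0.824, 0.567, -0.001]
contact_force: [-0.1, 0.5, 0.4]
gripper_width: 0.0643
grasp_force: 0.0
```

>>> drive_tool(moves=[{"x": 0, "y": 0, "z": 0, "rx": 0, "ry": 0, "rz": 1, "gripper": 0.5}, {"x": 0, "y": 0, "z": 0, "rx": 0, "ry": 0, "rz": 1, "gripper": 0.5}, {"x": 0, "y": 0, "z": 0, "rx": 0, "ry": 0, "rz": 1, "gripper": 0.5}, {"x": 0, "y": 0, "z": 0, "rx": 0, "ry": 0, "rz": 1, "gripper": 0.5}, {"x": 0, "y": 0, "z": 0, "rx": 0, "ry": 0, "rz": 1, "gripper": 0.5}, {"x": 0, "y": 0, "z": 0, "rx": 0, "ry": 0, "rz": 1, "gripper": 0.5}, {"x": 0, "y": 0, "z": 0, "rx": 0, "ry": 0, "rz": 1, "gripper": 0.5}, {"x": 0, "y": 0, "z": 0, "rx": 0, "ry": 0, "rz": 1, "gripper": 0.5}])

```text
clock: 55.5
tcp_pos: [0.5789, -0.3574, 0.2005]
tool_rot: [-0.001, 0.968, 0.253, -0.001]
contact_force: [-0.5, -0.2, -0.4]
gripper_width: 0.0645
grasp_force: 0.0
```

>>> drive_tool(moves=[{"x": 0, "y": 0, "z": 0, "rx": 0, "ry": 0, "rz": 1, "gripper": 0.5}, {"x": 0, "y": 0, "z": 0, "rx": 0, "ry": 0, "rz": 1, "gripper": 0.5}, {"x": 0, "y": 0, "z": 0, "rx": 0, "ry": 0, "rz": 1, "gripper": 0.5}, {"x": 0, "y": 0, "z": 0, "rx": 0, "ry": 0, "rz": 1, "gripper": 0.5}, {"x": 0, "y": 0, "z": 0, "rx": 0, "ry": 0, "rz": 1, "gripper": 0.5}, {"x": 0, "y": 0, "z": 0, "rx": 0, "ry": 0, "rz": 1, "gripper": 0.5}, {"x": 0, "y": 0, "z": 0, "rx": 0, "ry": 0, "rz": 1, "gripper": 0.5}, {"x": 0, "y": 0, "z": 0, "rx": 0, "ry": 0, "rz": 1, "gripper": 0.5}])

```text
clock: 56.3
tcp_pos: [0.579, -0.3573, 0.2005]
tool_rot: [-0.0, 0.996, -0.094, -0.001]
contact_force: [-0.2, 0.3, -0.6]
gripper_width: 0.0639
grasp_force: 0.0
```

>>> drive_tool(moves=[{"x": 0, "y": 0, "z": 0, "rx": 0, "ry": 0, "rz": 0.4, "gripper": 0.5}, {"x": 0, "y": 0, "z": 0, "rx": 0, "ry": 0, "rz": 0, "gripper": 0.5}])

```text
clock: 56.5
tcp_pos: [0.5792, -0.3573, 0.2008]
tool_rot: [-0.0, 0.994, -0.109, -0.001]
contact_force: [-0.1, -0.7, -0.8]
gripper_width: 0.0641
grasp_force: 0.0
```

```bash
python3 -c "
from h import *
tubes(show='pics/w11.png'); go([.5786,-.3592,.026],-.22)
"
```

```text
tube 0.64 [299, 148, 44, 134] top c [ 0.5966 -0.3662] size [0.03  0.065] yaw -0.199
mark 0.81 [ 0.5779 -0.3616]
tcp [ 0.5793 -0.3576  0.2013] yaw -0.218 tilt [-2.e-04  1.e-04 -1.e+00] -> xyz units [-0.01  0.06  5.84]
  world dyaw -0.002  rz units 0.03   j7 -1.2
```

View pics/w11.png

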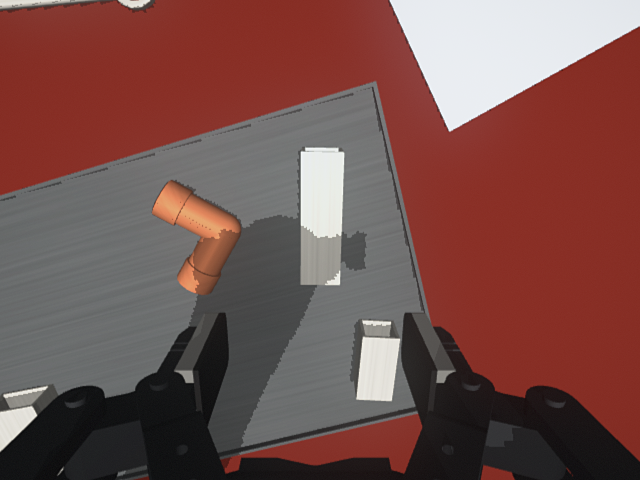

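>>> drive_tool(moves=[{"x": 0, "y": 0.15, "z": 0.9, "rx": 0, "ry": 0, "rz": 0, "gripper": 0.5}, {"x": 0, "y": 0, "z": 0.9, "rx": 0, "ry": 0, "rz": 0, "gripper": 0.5}, {"x": 0, "y": 0, "z": 0.9, "rx": 0, "ry": 0, "rz": 0, "gripper": 0.5}, {"x": 0, "y": 0, "z": 0.9, "rx": 0, "ry": 0, "rz": 0, "gripper": 0.5}, {"x": 0, "y": 0, "z": 0.9, "rx": 0, "ry": 0, "rz": 0, "gripper": 0.5}, {"x": 0, "y": 0, "z": 0.7, "rx": 0, "ry": 0, "rz": 0, "gripper": 0.5}, {"x": 0, "y": 0, "z": 0.4, "rx": 0, "ry": 0, "rz": 0, "gripper": 0.5}, {"x": 0, "y": 0, "z": 0.24, "rx": 0, "ry": 0, "rz": 0, "gripper": 0.5}], newtons=115)

```text
clock: 57.45
tcp_pos: [0.578, -0.3619, 0.0253]
tool_rot: [-0.0, 0.994, -0.109, -0.0]
contact_force: [0.2, -0.4, 0.4]
gripper_width: 0.064
grasp_force: 0.0
```

>>> drive_tool(moves=[{"x": 0, "y": 0, "z": 0, "rx": 0, "ry": 0, "rz": 0, "gripper": -1}, {"x": 0, "y": 0, "z": 0, "rx": 0, "ry": 0, "rz": 0, "gripper": -1}, {"x": 0, "y": 0, "z": 0, "rx": 0, "ry": 0, "rz": 0, "gripper": -1}, {"x": 0, "y": 0, "z": 0, "rx": 0, "ry": 0, "rz": 0, "gripper": -1}, {"x": 0, "y": 0, "z": 0, "rx": 0, "ry": 0, "rz": 0, "gripper": -1}, {"x": 0, "y": 0, "z": 0, "rx": 0, "ry": 0, "rz": 0, "gripper": -1}])

```text
clock: 58.05
tcp_pos: [0.5793, -0.3628, 0.028]
tool_rot: [0.001, 0.994, -0.109, 0.001]
contact_force: [-0.2, 0.1, 6.4]
gripper_width: 0.0278
grasp_force: 114.2
```

>>> drive_tool(moves=[{"x": 0, "y": 0, "z": -0.5, "rx": 0, "ry": 0, "rz": 0, "gripper": -1}, {"x": 0, "y": 0, "z": -1, "rx": 0, "ry": 0, "rz": 0, "gripper": -1}, {"x": 0, "y": 0, "z": -1, "rx": 0, "ry": 0, "rz": 0, "gripper": -1}, {"x": 0, "y": 0, "z": -1, "rx": 0, "ry": 0, "rz": 0, "gripper": -1}, {"x": 0, "y": 0, "z": -1, "rx": 0, "ry": 0, "rz": 0, "gripper": -1}, {"x": 0, "y": 0, "z": -1, "rx": 0, "ry": 0, "rz": 0, "gripper": -1}, {"x": 0, "y": 0, "z": -1, "rx": 0, "ry": 0, "rz": 0, "gripper": -1}, {"x": 0, "y": 0, "z": -1, "rx": 0, "ry": 0, "rz": 0, "gripper": -1}])

```text
clock: 58.85
tcp_pos: [0.5779, -0.3618, 0.2534]
tool_rot: [0.0, 0.994, -0.109, 0.0]
contact_force: [-0.4, 0.3, -1.2]
gripper_width: 0.0276
grasp_force: 113.5
```

>>> drive_tool(moves=[{"x": 0, "y": 0, "z": 0, "rx": 0, "ry": 0, "rz": -1, "gripper": -1}, {"x": 0, "y": 0, "z": 0, "rx": 0, "ry": 0, "rz": -1, "gripper": -1}, {"x": 0, "y": 0, "z": 0, "rx": 0, "ry": 0, "rz": -1, "gripper": -1}, {"x": 0, "y": 0, "z": 0, "rx": 0, "ry": 0, "rz": -1, "gripper": -1}, {"x": 0, "y": 0, "z": 0, "rx": 0, "ry": 0, "rz": -1, "gripper": -1}, {"x": 0, "y": 0, "z": 0, "rx": 0, "ry": 0, "rz": -1, "gripper": -1}, {"x": 0, "y": 0, "z": 0, "rx": 0, "ry": 0, "rz": -1, "gripper": -1}, {"x": 0, "y": 0, "z": 0, "rx": 0, "ry": 0, "rz": -1, "gripper": -1}])

```text
clock: 59.65
tcp_pos: [0.5779, -0.362, 0.252]
tool_rot: [0.0, 0.971, 0.239, -0.0]
contact_force: [0.4, 1.3, -0.7]
gripper_width: 0.0274
grasp_force: 113.5
```

>>> drive_tool(moves=[{"x": 0, "y": 0, "z": 0, "rx": 0, "ry": 0, "rz": -1, "gripper": -1}, {"x": 0, "y": 0, "z": 0, "rx": 0, "ry": 0, "rz": -1, "gripper": -1}, {"x": 0, "y": 0, "z": 0, "rx": 0, "ry": 0, "rz": -1, "gripper": -1}, {"x": 0, "y": 0, "z": 0, "rx": 0, "ry": 0, "rz": -1, "gripper": -1}, {"x": 0, "y": 0, "z": 0, "rx": 0, "ry": 0, "rz": -1, "gripper": -1}, {"x": 0, "y": 0, "z": 0, "rx": 0, "ry": 0, "rz": -1, "gripper": -1}, {"x": 0, "y": 0, "z": 0, "rx": 0, "ry": 0, "rz": -1, "gripper": -1}, {"x": 0, "y": 0, "z": 0, "rx": 0, "ry": 0, "rz": -1, "gripper": -1}])

```text
clock: 60.45
tcp_pos: [0.5778, -0.3621, 0.252]
tool_rot: [0.0, 0.831, 0.557, -0.0]
contact_force: [0.6, -0.5, -1.2]
gripper_width: 0.0277
grasp_force: 113.5
```

>>> drive_tool(moves=[{"x": 0, "y": 0, "z": 0, "rx": 0, "ry": 0, "rz": -1, "gripper": -1}, {"x": 0, "y": 0, "z": 0, "rx": 0, "ry": 0, "rz": -1, "gripper": -1}, {"x": 0, "y": 0, "z": 0, "rx": 0, "ry": 0, "rz": -0.4, "gripper": -1}, {"x": 0, "y": 0, "z": 0, "rx": 0, "ry": 0, "rz": 0, "gripper": -1}])

```text
clock: 60.85
tcp_pos: [0.578, -0.3622, 0.2517]
tool_rot: [0.0, 0.769, 0.639, -0.0]
contact_force: [0.3, 0.5, -0.8]
gripper_width: 0.0278
grasp_force: 113.5
```

```bash
python3 -c "
from h import *
go([.5270,.2963,.25],1.3865); print(r.sense()['gripper_width'],r.sense()['grasp_force'])
"
```

```text
tcp [ 0.578  -0.3622  0.2517] yaw 1.386 tilt [-1.e-04 -3.e-04 -1.e+00] -> xyz units [21.26 -5.71  0.05]
  world dyaw 0.001  rz units -0.01   j7 0.12
0.027772526056540736 113.527911901474
```

>>> drive_tool(moves=[{"x": 0.966, "y": -0.26, "z": 0, "rx": 0, "ry": 0, "rz": 0, "gripper": -1}, {"x": 0.966, "y": -0.26, "z": 0, "rx": 0, "ry": 0, "rz": 0, "gripper": -1}, {"x": 0.966, "y": -0.26, "z": 0, "rx": 0, "ry": 0, "rz": 0, "gripper": -1}, {"x": 0.966, "y": -0.26, "z": 0, "rx": 0, "ry": 0, "rz": 0, "gripper": -1}, {"x": 0.966, "y": -0.26, "z": 0, "rx": 0, "ry": 0, "rz": 0, "gripper": -1}, {"x": 0.966, "y": -0.26, "z": 0, "rx": 0, "ry": 0, "rz": 0, "gripper": -1}, {"x": 0.966, "y": -0.26, "z": 0, "rx": 0, "ry": 0, "rz": 0, "gripper": -1}, {"x": 0.966, "y": -0.26, "z": 0, "rx": 0, "ry": 0, "rz": 0, "gripper": -1}])

```text
clock: 61.65
tcp_pos: [0.5592, -0.1217, 0.2517]
tool_rot: [0.0, 0.77, 0.638, 0.0]
contact_force: [0.1, 0.7, -1.6]
gripper_width: 0.028
grasp_force: 113.6
```

>>> drive_tool(moves=[{"x": 0.966, "y": -0.26, "z": 0, "rx": 0, "ry": 0, "rz": 0, "gripper": -1}, {"x": 0.966, "y": -0.26, "z": 0, "rx": 0, "ry": 0, "rz": 0, "gripper": -1}, {"x": 0.966, "y": -0.26, "z": 0, "rx": 0, "ry": 0, "rz": 0, "gripper": -1}, {"x": 0.966, "y": -0.26, "z": 0, "rx": 0, "ry": 0, "rz": 0, "gripper": -1}, {"x": 0.966, "y": -0.26, "z": 0, "rx": 0, "ry": 0, "rz": 0, "gripper": -1}, {"x": 0.966, "y": -0.26, "z": 0, "rx": 0, "ry": 0, "rz": 0, "gripper": -1}, {"x": 0.966, "y": -0.26, "z": 0, "rx": 0, "ry": 0, "rz": 0, "gripper": -1}, {"x": 0.966, "y": -0.26, "z": 0, "rx": 0, "ry": 0, "rz": 0, "gripper": -1}])

```text
clock: 62.45
tcp_pos: [0.5403, 0.1177, 0.2517]
tool_rot: [0.0, 0.77, 0.638, 0.0]
contact_force: [0.6, 1.3, -1.0]
gripper_width: 0.0274
grasp_force: 113.6
```

>>> drive_tool(moves=[{"x": 0.966, "y": -0.26, "z": 0, "rx": 0, "ry": 0, "rz": 0, "gripper": -1}, {"x": 0.966, "y": -0.26, "z": 0, "rx": 0, "ry": 0, "rz": 0, "gripper": -1}, {"x": 0.966, "y": -0.26, "z": 0, "rx": 0, "ry": 0, "rz": 0, "gripper": -1}, {"x": 0.966, "y": -0.26, "z": 0, "rx": 0, "ry": 0, "rz": 0, "gripper": -1}, {"x": 0.966, "y": -0.26, "z": 0, "rx": 0, "ry": 0, "rz": 0, "gripper": -1}, {"x": 0.966, "y": -0.25, "z": 0, "rx": 0, "ry": 0, "rz": 0, "gripper": -1}, {"x": 0, "y": 0, "z": 0, "rx": 0, "ry": 0, "rz": 0, "gripper": -1}, {"x": 0, "y": 0, "z": 0, "rx": 0, "ry": 0, "rz": 0, "gripper": -1}])

```text
clock: 63.25
tcp_pos: [0.5261, 0.2967, 0.2514]
tool_rot: [0.0, 0.769, 0.639, -0.0]
contact_force: [0.5, -0.3, -1.6]
gripper_width: 0.0276
grasp_force: 113.6
```

```bash
python3 -c "
from h import *
go([.5272,.2963,.206],1.3865); print(r.sense()['gripper_width'],r.sense()['grasp_force'])
vision.capture('wrist')
for d in spotter.mark_of('wrist','tube')[:2]: print(d)
"
```

```text
tcp [0.5261 0.2967 0.2514] yaw 1.388 tilt [ 1.e-04 -4.e-04 -1.e+00] -> xyz units [-0.01  0.04  1.51]
  world dyaw -0.001  rz units 0.01   j7 -0.95
0.027602951613923385 113.57766151428223
{'point': [311.9, 336.4], 'confidence': 0.58}
```

>>> drive_tool(moves=[{"x": 0, "y": 0.04, "z": 0.4, "rx": 0, "ry": 0, "rz": 0, "gripper": -1}, {"x": 0, "y": 0, "z": 0.4, "rx": 0, "ry": 0, "rz": 0, "gripper": -1}, {"x": 0, "y": 0, "z": 0.4, "rx": 0, "ry": 0, "rz": 0, "gripper": -1}, {"x": 0, "y": 0, "z": 0.3, "rx": 0, "ry": 0, "rz": 0, "gripper": -1}, {"x": 0, "y": 0, "z": 0.1, "rx": 0, "ry": 0, "rz": 0, "gripper": -1}, {"x": 0, "y": 0, "z": 0.1, "rx": 0, "ry": 0, "rz": 0, "gripper": -1}, {"x": 0, "y": 0, "z": 0.1, "rx": 0, "ry": 0, "rz": 0, "gripper": -1}])

```text
clock: 64.05
tcp_pos: [0.5279, 0.2961, 0.1973]
tool_rot: [0.0, 0.769, 0.639, 0.0]
contact_force: [0.5, -0.1, -1.8]
gripper_width: 0.0277
grasp_force: 113.6
```

>>> drive_tool(moves=[{"x": 0, "y": 0, "z": 0.1, "rx": 0, "ry": 0, "rz": 0, "gripper": -1}, {"x": 0, "y": 0, "z": 0.1, "rx": 0, "ry": 0, "rz": 0, "gripper": -1}, {"x": 0, "y": 0, "z": 0.1, "rx": 0, "ry": 0, "rz": 0, "gripper": -1}, {"x": 0, "y": 0, "z": 0.1, "rx": 0, "ry": 0, "rz": 0, "gripper": -1}, {"x": 0, "y": 0, "z": 0.1, "rx": 0, "ry": 0, "rz": 0, "gripper": -1}, {"x": 0, "y": 0, "z": 0, "rx": 0, "ry": 0, "rz": 0, "gripper": -1}])

```text
clock: 64.65
tcp_pos: [0.528, 0.2963, 0.1823]
tool_rot: [-0.0, 0.769, 0.639, 0.001]
contact_force: [1.0, 1.4, 0.9]
gripper_width: 0.0278
grasp_force: 114.0
```

```bash
python3 -c "
from h import *
go([.5272,.2965,.1400],1.3865); s=r.sense(); print(s['contact_force'],s['moment'],s['gripper_width'],s['grasp_force'])
"
```

```text
tcp [0.528  0.2963 0.1823] yaw 1.387 tilt [ 9.e-04  8.e-04 -1.e+00] -> xyz units [ 0.   -0.03  1.41]
  world dyaw -0.001  rz units 0.01   j7 -0.98
[1.04291471 1.43967104 0.94728764] [ 0.44431264 -0.1646668   0.04077393] 0.027801938644242862 114.03230309486389
```

>>> drive_tool(moves=[{"x": 0, "y": -0.02, "z": 0.07, "rx": 0, "ry": 0, "rz": 0, "gripper": -1}, {"x": 0, "y": 0, "z": 0.07, "rx": 0, "ry": 0, "rz": 0, "gripper": -1}, {"x": 0, "y": 0, "z": 0.07, "rx": 0, "ry": 0, "rz": 0, "gripper": -1}, {"x": 0, "y": 0, "z": 0.07, "rx": 0, "ry": 0, "rz": 0, "gripper": -1}, {"x": 0, "y": 0, "z": 0.07, "rx": 0, "ry": 0, "rz": 0, "gripper": -1}, {"x": 0, "y": 0, "z": 0.07, "rx": 0, "ry": 0, "rz": 0, "gripper": -1}, {"x": 0, "y": 0, "z": 0.07, "rx": 0, "ry": 0, "rz": 0, "gripper": -1}, {"x": 0, "y": 0, "z": 0.07, "rx": 0, "ry": 0, "rz": 0, "gripper": -1}])

```text
clock: 65.45
tcp_pos: [0.5276, 0.2964, 0.1671]
tool_rot: [0.0, 0.769, 0.639, 0.001]
contact_force: [-1.2, -0.3, 14.7]
gripper_width: 0.0271
grasp_force: 115.7
```

>>> drive_tool(moves=[{"x": 0, "y": 0, "z": 0.07, "rx": 0, "ry": 0, "rz": 0, "gripper": -1}, {"x": 0, "y": 0, "z": 0.07, "rx": 0, "ry": 0, "rz": 0, "gripper": -1}, {"x": 0, "y": 0, "z": 0.07, "rx": 0, "ry": 0, "rz": 0, "gripper": -1}, {"x": 0, "y": 0, "z": 0.07, "rx": 0, "ry": 0, "rz": 0, "gripper": -1}, {"x": 0, "y": 0, "z": 0.07, "rx": 0, "ry": 0, "rz": 0, "gripper": -1}, {"x": 0, "y": 0, "z": 0.07, "rx": 0, "ry": 0, "rz": 0, "gripper": -1}, {"x": 0, "y": 0, "z": 0.07, "rx": 0, "ry": 0, "rz": 0, "gripper": -1}, {"x": 0, "y": 0, "z": 0.07, "rx": 0, "ry": 0, "rz": 0, "gripper": -1}])

```text
clock: 66.25
tcp_pos: [0.5277, 0.2964, 0.1505]
tool_rot: [0.0, 0.769, 0.639, 0.001]
contact_force: [-1.4, -0.7, 15.7]
gripper_width: 0.0274
grasp_force: 115.9
```

>>> drive_tool(moves=[{"x": 0, "y": 0, "z": 0.07, "rx": 0, "ry": 0, "rz": 0, "gripper": -1}, {"x": 0, "y": 0, "z": 0.07, "rx": 0, "ry": 0, "rz": 0, "gripper": -1}, {"x": 0, "y": 0, "z": 0.07, "rx": 0, "ry": 0, "rz": 0, "gripper": -1}, {"x": 0, "y": 0, "z": 0.07, "rx": 0, "ry": 0, "rz": 0, "gripper": -1}, {"x": 0, "y": 0, "z": 0.06, "rx": 0, "ry": 0, "rz": 0, "gripper": -1}, {"x": 0, "y": 0, "z": 0, "rx": 0, "ry": 0, "rz": 0, "gripper": -1}, {"x": 0, "y": 0, "z": 0, "rx": 0, "ry": 0, "rz": 0, "gripper": -1}])

```text
clock: 66.95
tcp_pos: [0.5276, 0.2964, 0.1399]
tool_rot: [0.0, 0.769, 0.639, 0.001]
contact_force: [-2.0, 1.4, 12.1]
gripper_width: 0.0276
grasp_force: 115.7
```

```bash
python3 -c "
from h import *
go([.5268,.2965,.1400],1.3865); s=r.sense(); print(s['contact_force'],s['moment'],s['gripper_width'],s['grasp_force'])
"
```

```text
tcp [0.5276 0.2964 0.1399] yaw 1.387 tilt [ 1.8e-03  9.0e-04 -1.0e+00] -> xyz units [-0.   -0.03 -0.  ]
  world dyaw -0.001  rz units 0.01   j7 -1.0
[-2.02466953  1.4146425  12.13982362] [-0.01678136  0.25869429  0.08625378] 0.027634013919990406 115.70942044258118
```

>>> drive_tool(moves=[{"x": 0, "y": 0, "z": 0, "rx": 0, "ry": 0, "rz": 0, "gripper": 0.3}, {"x": 0, "y": 0, "z": 0, "rx": 0, "ry": 0, "rz": 0, "gripper": 0.3}, {"x": 0, "y": 0, "z": 0, "rx": 0, "ry": 0, "rz": 0, "gripper": 0.3}, {"x": 0, "y": 0, "z": 0, "rx": 0, "ry": 0, "rz": 0, "gripper": 0.3}])

```text
clock: 67.35
tcp_pos: [0.5268, 0.2953, 0.1379]
tool_rot: [0.0, 0.769, 0.639, -0.001]
contact_force: [0.0, -0.8, 0.9]
gripper_width: 0.0556
grasp_force: 0.0
```

>>> drive_tool(moves=[{"x": 0, "y": 0, "z": -0.5, "rx": 0, "ry": 0, "rz": 0, "gripper": 0.3}, {"x": 0, "y": 0, "z": -1, "rx": 0, "ry": 0, "rz": 0, "gripper": 0.3}, {"x": 0, "y": 0, "z": -1, "rx": 0, "ry": 0, "rz": 0, "gripper": 0.3}, {"x": 0, "y": 0, "z": -1, "rx": 0, "ry": 0, "rz": 0, "gripper": 0.3}, {"x": 0, "y": 0, "z": -1, "rx": 0, "ry": 0, "rz": 0, "gripper": 0.3}, {"x": 0, "y": 0, "z": 0, "rx": 0, "ry": 0, "rz": 0, "gripper": 0.3}, {"x": 0, "y": 0, "z": 0, "rx": 0, "ry": 0, "rz": 0, "gripper": 0.3}])

```text
clock: 68.05
tcp_pos: [0.5271, 0.2958, 0.2736]
tool_rot: [0.0, 0.769, 0.639, 0.0]
contact_force: [-0.7, 0.4, -0.9]
gripper_width: 0.0556
grasp_force: 0.0
```

```bash
python3 -c "
from h import *
latched('pics/w12.png')
ct=cam('wrist')
for d in spotter.mark_of('wrist','cover_knob'): print('knob wrist',round(d['confidence'],2),bp(ct,d['point'],.207).round(4)[0])
im=vision.capture('top'); ct=cam('top'); cv2.imwrite('pics/t2.png',cv2.resize(im[160:320,100:500],(800,320)))
for d in spotter.mark_of('top','tube'): print(round(d['confidence'],2),bp(ct,d['point'],.018).round(3)[0])
for d in spotter.mark_of('top','cover_knob')[:1]: print('knob top',round(d['confidence'],2),bp(ct,d['point'],.207).round(4)[0])
go([.45,.418,.275],.292)
"
```

```text
mark 0.55 [[0.5272 0.293  0.135 ]]
at z=.15: width [-0.0136  0.0161] length -0.0525 0.0496
knob wrist 0.76 [0.4496 0.4171 0.207 ]
0.78 [0.538 0.322 0.018]
0.65 [ 0.244 -0.384  0.018]
0.56 [ 0.25  -0.231  0.018]
0.33 [0.52  0.294 0.018]
tcp [0.5268 0.2958 0.2726] yaw 1.387 tilt [-1.3e-03 -9.0e-04 -1.0e+00] -> xyz units [ 3.54 -3.26 -0.08]
  world dyaw -1.095  rz units 12.55   j7 -0.94
```

View pics/w12.png

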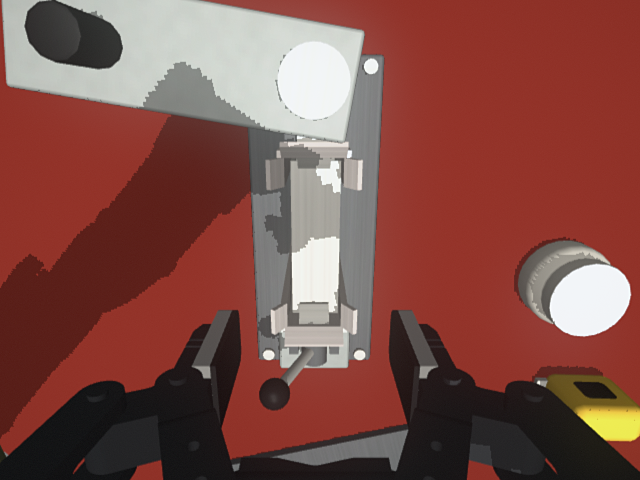

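>>> drive_tool(moves=[{"x": 0.88, "y": -0.82, "z": 0, "rx": 0, "ry": 0, "rz": 0, "gripper": 0.1}, {"x": 0.88, "y": -0.82, "z": 0, "rx": 0, "ry": 0, "rz": 0, "gripper": 0.1}, {"x": 0.88, "y": -0.82, "z": 0, "rx": 0, "ry": 0, "rz": 0, "gripper": 0.1}, {"x": 0.88, "y": -0.82, "z": 0, "rx": 0, "ry": 0, "rz": 0, "gripper": 0.1}, {"x": 0, "y": 0, "z": 0, "rx": 0, "ry": 0, "rz": 1, "gripper": 0.1}, {"x": 0, "y": 0, "z": 0, "rx": 0, "ry": 0, "rz": 1, "gripper": 0.1}, {"x": 0, "y": 0, "z": 0, "rx": 0, "ry": 0, "rz": 1, "gripper": 0.1}, {"x": 0, "y": 0, "z": 0, "rx": 0, "ry": 0, "rz": 1, "gripper": 0.1}])

```text
clock: 69.2
tcp_pos: [0.4495, 0.4178, 0.273]
tool_rot: [0.0, 0.869, 0.495, -0.0]
contact_force: [-0.2, -0.6, 0.2]
gripper_width: 0.0467
grasp_force: 0.0
```

>>> drive_tool(moves=[{"x": 0, "y": 0, "z": 0, "rx": 0, "ry": 0, "rz": 1, "gripper": 0.1}, {"x": 0, "y": 0, "z": 0, "rx": 0, "ry": 0, "rz": 1, "gripper": 0.1}, {"x": 0, "y": 0, "z": 0, "rx": 0, "ry": 0, "rz": 1, "gripper": 0.1}, {"x": 0, "y": 0, "z": 0, "rx": 0, "ry": 0, "rz": 1, "gripper": 0.1}, {"x": 0, "y": 0, "z": 0, "rx": 0, "ry": 0, "rz": 1, "gripper": 0.1}, {"x": 0, "y": 0, "z": 0, "rx": 0, "ry": 0, "rz": 1, "gripper": 0.1}, {"x": 0, "y": 0, "z": 0, "rx": 0, "ry": 0, "rz": 1, "gripper": 0.1}, {"x": 0, "y": 0, "z": 0, "rx": 0, "ry": 0, "rz": 1, "gripper": 0.1}])

```text
clock: 70.0
tcp_pos: [0.4495, 0.4177, 0.273]
tool_rot: [0.0, 0.986, 0.167, -0.0]
contact_force: [-0.5, -0.0, 0.1]
gripper_width: 0.0466
grasp_force: 0.0
```

>>> drive_tool(moves=[{"x": 0, "y": 0, "z": 0, "rx": 0, "ry": 0, "rz": 0.5, "gripper": 0.1}, {"x": 0, "y": 0, "z": 0, "rx": 0, "ry": 0, "rz": 0, "gripper": 0.1}])

```text
clock: 70.2
tcp_pos: [0.4494, 0.4178, 0.2731]
tool_rot: [0.0, 0.989, 0.148, -0.0]
contact_force: [0.1, 0.3, 0.3]
gripper_width: 0.0469
grasp_force: 0.0
```

```bash
python3 -c "
from h import *
ct=cam('wrist'); vision.capture('wrist')
for d in spotter.mark_of('wrist','cover_knob')[:1]: p=bp(ct,d['point'],.207)[0]; print('knob wrist',round(d['confidence'],2),p.round(4),d['point'])
go([p[0],p[1],.21],.292)
"
```

```text
knob wrist 0.83 [0.4513 0.4206 0.207 ] [310.1, 268.6]
tcp [0.4495 0.4178 0.2732] yaw 0.297 tilt [-3.e-04 -4.e-04 -1.e+00] -> xyz units [ 0.08 -0.07  2.11]
  world dyaw -0.005  rz units 0.06   j7 -2.05
```

Descend over the knob, close the fork loosely and swing shut.

>>> drive_tool(moves=[{"x": 0.06, "y": -0.05, "z": 0.6, "rx": 0, "ry": 0, "rz": 0, "gripper": 0.1}, {"x": 0, "y": 0, "z": 0.6, "rx": 0, "ry": 0, "rz": 0, "gripper": 0.1}, {"x": 0, "y": 0, "z": 0.5, "rx": 0, "ry": 0, "rz": 0, "gripper": 0.1}, {"x": 0, "y": 0, "z": 0.4, "rx": 0, "ry": 0, "rz": 0, "gripper": 0.1}, {"x": 0, "y": 0, "z": 0, "rx": 0, "ry": 0, "rz": 0, "gripper": -0.34}, {"x": 0, "y": 0, "z": 0, "rx": 0, "ry": 0, "rz": 0, "gripper": -0.34}, {"x": 0, "y": 0, "z": 0, "rx": 0, "ry": 0, "rz": 0, "gripper": -0.34}], newtons=20)

```text
clock: 71.0
tcp_pos: [0.4515, 0.4202, 0.2113]
tool_rot: [-0.001, 0.989, 0.148, 0.001]
contact_force: [1.1, 1.1, 0.2]
gripper_width: 0.0281
grasp_force: 0.0
```

>>> drive_tool(moves=[{"x": -0.159, "y": 0.243, "z": 0, "rx": 0, "ry": 0, "rz": -1, "gripper": -0.34}, {"x": -0.159, "y": 0.243, "z": 0, "rx": 0, "ry": 0, "rz": -1, "gripper": -0.34}, {"x": -0.159, "y": 0.243, "z": 0, "rx": 0, "ry": 0, "rz": -1, "gripper": -0.34}, {"x": -0.159, "y": 0.243, "z": 0, "rx": 0, "ry": 0, "rz": -1, "gripper": -0.34}, {"x": -0.159, "y": 0.243, "z": 0, "rx": 0, "ry": 0, "rz": -1, "gripper": -0.34}, {"x": -0.159, "y": 0.243, "z": 0, "rx": 0, "ry": 0, "rz": -1, "gripper": -0.34}])

```text
clock: 71.6
tcp_pos: [0.4457, 0.3693, 0.2113]
tool_rot: [-0.001, 0.916, 0.401, -0.001]
contact_force: [-4.3, 1.5, 1.7]
gripper_width: 0.0286
grasp_force: 2.1
```

```bash
python3 -c "
from h import *
go([.4513,.4206,.21],.292)
d=tool()[:2,3]-[.5430,.3840]; print(np.hypot(*d), (-1.756-np.arctan2(d[1],d[0]))%(2*np.pi)); print(r.sense()['contact_force'])
"
```

```text
tcp [0.4457 0.3693 0.2113] yaw 0.825 tilt [-0.002   0.0017 -1.    ] -> xyz units [ 1.38 -1.02  0.05]
  world dyaw -0.533  rz units 6.11   j7 -1.6
0.09840268447880884 1.2361149860628642
[-4.28104528  1.52772833  1.74976046]
```

>>> drive_tool(moves=[{"x": -0.159, "y": 0.243, "z": 0, "rx": 0, "ry": 0, "rz": -1, "gripper": -0.34}, {"x": -0.159, "y": 0.243, "z": 0, "rx": 0, "ry": 0, "rz": -1, "gripper": -0.34}, {"x": -0.159, "y": 0.243, "z": 0, "rx": 0, "ry": 0, "rz": -1, "gripper": -0.34}, {"x": -0.159, "y": 0.243, "z": 0, "rx": 0, "ry": 0, "rz": -1, "gripper": -0.34}, {"x": -0.159, "y": 0.243, "z": 0, "rx": 0, "ry": 0, "rz": -1, "gripper": -0.34}, {"x": -0.159, "y": 0.243, "z": 0, "rx": 0, "ry": 0, "rz": -1, "gripper": -0.34}, {"x": -0.159, "y": 0.243, "z": 0, "rx": 0, "ry": 0, "rz": -1, "gripper": -0.34}, {"x": -0.159, "y": 0.243, "z": 0, "rx": 0, "ry": 0, "rz": -1, "gripper": -0.34}])

```text
clock: 72.4
tcp_pos: [0.4812, 0.3082, 0.2108]
tool_rot: [0.0, 0.724, 0.69, -0.002]
contact_force: [-4.9, -2.3, 2.0]
gripper_width: 0.0279
grasp_force: 2.2
```

>>> drive_tool(moves=[{"x": -0.159, "y": 0.243, "z": 0, "rx": 0, "ry": 0, "rz": -1, "gripper": -0.34}, {"x": -0.159, "y": 0.243, "z": 0, "rx": 0, "ry": 0, "rz": -1, "gripper": -0.34}, {"x": -0.159, "y": 0.243, "z": 0, "rx": 0, "ry": 0, "rz": -1, "gripper": -0.34}, {"x": -0.159, "y": 0.243, "z": 0, "rx": 0, "ry": 0, "rz": -1, "gripper": -0.34}, {"x": -0.159, "y": 0.243, "z": 0, "rx": 0, "ry": 0, "rz": -1, "gripper": -0.34}, {"x": 0, "y": 0, "z": 0, "rx": 0, "ry": 0, "rz": 0, "gripper": -0.34}])

```text
clock: 73.0
tcp_pos: [0.5231, 0.2887, 0.2107]
tool_rot: [0.001, 0.561, 0.828, -0.0]
contact_force: [-0.8, -1.9, 0.3]
gripper_width: 0.0281
grasp_force: 0.2
```

```bash
python3 -c "
from h import *
go([.5253,.2865,.21],2.03)
d=tool()[:2,3]-[.5430,.3840]; print(np.hypot(*d), (-1.756-np.arctan2(d[1],d[0]))); print(r.sense()['contact_force'])
"
```

```text
tcp [0.5231 0.2887 0.2107] yaw 1.951 tilt [ 8.0e-04 -1.7e-03 -1.0e+00] -> xyz units [-0.1   0.04  0.02]
  world dyaw 0.079  rz units -0.9   j7 -0.57
0.09733886939539715 0.020906727596163854
[-0.78899984 -1.93625636  0.29224463]
```

>>> drive_tool(moves=[{"x": -0.035, "y": 0.056, "z": 0, "rx": 0, "ry": 0, "rz": 0, "gripper": -0.34}, {"x": -0.035, "y": 0.056, "z": 0, "rx": 0, "ry": 0, "rz": 0, "gripper": -0.34}, {"x": 0, "y": 0, "z": 0, "rx": 0, "ry": 0, "rz": 0, "gripper": -0.34}, {"x": 0, "y": 0, "z": 0, "rx": 0, "ry": 0, "rz": 0, "gripper": 0.1}, {"x": 0, "y": 0, "z": 0, "rx": 0, "ry": 0, "rz": 0, "gripper": 0.1}, {"x": 0, "y": 0, "z": 0, "rx": 0, "ry": 0, "rz": 0, "gripper": 0.1}])

```text
clock: 73.6
tcp_pos: [0.5261, 0.291, 0.2108]
tool_rot: [0.0, 0.559, 0.829, 0.001]
contact_force: [-0.1, -0.1, 1.2]
gripper_width: 0.047
grasp_force: 0.0
```

>>> drive_tool(moves=[{"x": 0, "y": 0, "z": -0.6, "rx": 0, "ry": 0, "rz": 0, "gripper": 0.1}, {"x": 0, "y": 0, "z": -0.8, "rx": 0, "ry": 0, "rz": 0, "gripper": 0.1}, {"x": 0, "y": 0, "z": -0.9, "rx": 0, "ry": 0, "rz": 0, "gripper": 0.1}, {"x": 0, "y": 0, "z": 0, "rx": 0, "ry": 0, "rz": 0, "gripper": 0.1}, {"x": 0, "y": 0, "z": 0, "rx": 0, "ry": 0, "rz": 0, "gripper": 0.1}])

```text
clock: 74.1
tcp_pos: [0.526, 0.2904, 0.28]
tool_rot: [0.0, 0.559, 0.829, 0.001]
contact_force: [0.5, -0.7, 0.3]
gripper_width: 0.0467
grasp_force: 0.0
```

```bash
python3 -c "
from h import *
for c in ['wrist','top','scene']:
  im=vision.capture(c); ct=cam(c)
  if c=='wrist': cv2.imwrite('pics/w13.png',im)
  for q,z in [('cover_knob',.207),('feed_lever_tip',.104)]:
    for d in spotter.mark_of(c,q)[:1]:
      p=bp(ct,d['point'],z)[0]; v=p[:2]-[.5430,.3840]; print(c,q,round(d['confidence'],2),p.round(4),d['point'],'theta',(-1.756-np.arctan2(v[1],v[0])).round(3))
o=np.array([.527,.2963]); yv=np.array([.184,.983]); xv=np.array([.983,-.184])
print('ball expected',o-.15*yv-.038*xv)
go(list(o-.15*yv-.09*xv)+[.28],1.386)
"
```

```text
wrist cover_knob 0.65 [0.5234 0.2878 0.207 ] [308.2, 269.9] theta 0.016
wrist feed_lever_tip 0.58 [0.4657 0.1472 0.104 ] [182.2, 345.5] theta 0.13
top cover_knob 0.56 [0.5246 0.2894 0.207 ] [182.9, 224.4] theta 0.007
top feed_lever_tip 0.62 [0.4614 0.1594 0.104 ] [250.6, 253.1] theta 0.163
scene cover_knob 0.94 [0.5228 0.2917 0.207 ] [456.0, 197.7] theta 0.03
scene feed_lever_tip 0.48 [0.4577 0.1648 0.104 ] [386.7, 215.6] theta 0.186
ball expected [0.462046 0.155842]
tcp [0.5256 0.2899 0.2791] yaw 1.954 tilt [-6.e-04 -4.e-04 -1.e+00] -> xyz units [-2.42 -5.1  -0.03]
  world dyaw -0.568  rz units 6.51   j7 -0.51
```

View pics/w13.png

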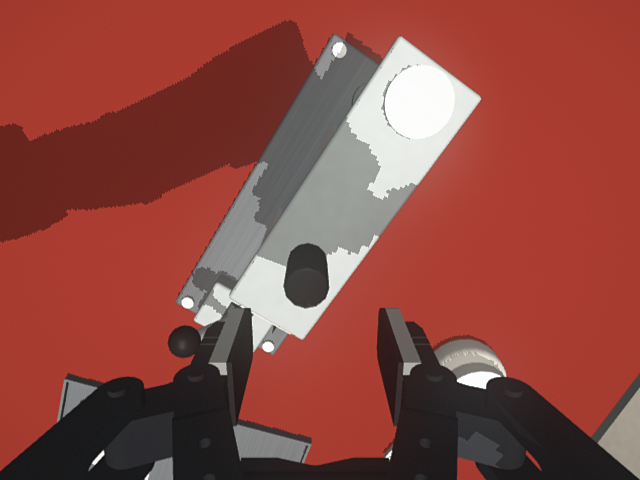

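>>> drive_tool(moves=[{"x": -0.855, "y": -0.88, "z": 0, "rx": 0, "ry": 0, "rz": 0, "gripper": 0.3}, {"x": -0.855, "y": -0.88, "z": 0, "rx": 0, "ry": 0, "rz": 0, "gripper": 0.3}, {"x": -0.855, "y": -0.88, "z": 0, "rx": 0, "ry": 0, "rz": 0, "gripper": 0.3}, {"x": -0.855, "y": -0.88, "z": 0, "rx": 0, "ry": 0, "rz": 0, "gripper": 0.3}, {"x": 0, "y": 0, "z": 0, "rx": 0, "ry": 0, "rz": 1, "gripper": 0.3}, {"x": 0, "y": 0, "z": 0, "rx": 0, "ry": 0, "rz": 1, "gripper": 0.3}, {"x": 0, "y": 0, "z": 0, "rx": 0, "ry": 0, "rz": 1, "gripper": 0.3}, {"x": 0, "y": 0, "z": 0, "rx": 0, "ry": 0, "rz": 1, "gripper": 0.3}])

```text
clock: 75.35
tcp_pos: [0.4662, 0.1552, 0.2795]
tool_rot: [0.0, 0.696, 0.718, 0.0]
contact_force: [-0.2, 0.0, -0.1]
gripper_width: 0.0559
grasp_force: 0.0
```

>>> drive_tool(moves=[{"x": 0, "y": 0, "z": 0, "rx": 0, "ry": 0, "rz": 1, "gripper": 0.3}, {"x": 0, "y": 0, "z": 0, "rx": 0, "ry": 0, "rz": 1, "gripper": 0.3}, {"x": 0, "y": 0, "z": 0, "rx": 0, "ry": 0, "rz": 0.5, "gripper": 0.3}, {"x": 0, "y": 0, "z": 0, "rx": 0, "ry": 0, "rz": 0, "gripper": 0.3}])

```text
clock: 75.75
tcp_pos: [0.4662, 0.1555, 0.2795]
tool_rot: [0.0, 0.769, 0.639, 0.0]
contact_force: [0.4, -0.0, 1.5]
gripper_width: 0.0556
grasp_force: 0.0
```

```bash
python3 -c "
from h import *
ct=cam('wrist'); im=vision.capture('wrist')
for d in spotter.mark_of('wrist','feed_lever_tip')[:1]: p=bp(ct,d['point'],.105)[0]; print(round(d['confidence'],2),p.round(4),d['point']); go([p[0],p[1],.105],1.386)
go([.466,.1551,.105],1.386)
"
```

```text
0.68 [0.4659 0.1525 0.105 ] [314.2, 220.9]
tcp [0.4662 0.1554 0.2795] yaw 1.388 tilt [ 2.e-04 -0.e+00 -1.e+00] -> xyz units [-0.1   0.01  5.82]
  world dyaw -0.002  rz units 0.03   j7 -0.84
tcp [0.4662 0.1554 0.2795] yaw 1.388 tilt [ 2.e-04 -0.e+00 -1.e+00] -> xyz units [-0.01 -0.01  5.82]
  world dyaw -0.002  rz units 0.03   j7 -0.84
```

>>> drive_tool(moves=[{"x": -0.05, "y": 0, "z": 0.9, "rx": 0, "ry": 0, "rz": 0, "gripper": 0.3}, {"x": 0, "y": 0, "z": 0.9, "rx": 0, "ry": 0, "rz": 0, "gripper": 0.3}, {"x": 0, "y": 0, "z": 0.9, "rx": 0, "ry": 0, "rz": 0, "gripper": 0.3}, {"x": 0, "y": 0, "z": 0.9, "rx": 0, "ry": 0, "rz": 0, "gripper": 0.3}, {"x": 0, "y": 0, "z": 0.9, "rx": 0, "ry": 0, "rz": 0, "gripper": 0.3}, {"x": 0, "y": 0, "z": 0.7, "rx": 0, "ry": 0, "rz": 0, "gripper": 0.3}, {"x": 0, "y": 0, "z": 0.4, "rx": 0, "ry": 0, "rz": 0, "gripper": 0.3}, {"x": 0, "y": 0, "z": 0.2, "rx": 0, "ry": 0, "rz": 0, "gripper": 0.3}])

```text
clock: 76.65
tcp_pos: [0.4655, 0.1538, 0.1043]
tool_rot: [-0.0, 0.769, 0.64, -0.001]
contact_force: [-0.0, -0.6, -0.3]
gripper_width: 0.0557
grasp_force: 0.0
```

>>> drive_tool(moves=[{"x": 0, "y": 0.33, "z": 0, "rx": 0, "ry": 0, "rz": 0, "gripper": 0.3}, {"x": 0, "y": 0.33, "z": 0, "rx": 0, "ry": 0, "rz": 0, "gripper": 0.3}, {"x": 0, "y": 0.33, "z": 0, "rx": 0, "ry": 0, "rz": 0, "gripper": 0.3}, {"x": 0, "y": 0.33, "z": 0, "rx": 0, "ry": 0, "rz": 0, "gripper": 0.3}, {"x": 0, "y": 0.33, "z": 0, "rx": 0, "ry": 0, "rz": 0, "gripper": 0.3}, {"x": 0, "y": 0.33, "z": 0, "rx": 0, "ry": 0, "rz": 0, "gripper": 0.3}, {"x": 0, "y": 0.33, "z": 0, "rx": 0, "ry": 0, "rz": 0, "gripper": 0.3}, {"x": 0, "y": 0.33, "z": 0, "rx": 0, "ry": 0, "rz": 0, "gripper": 0.3}])

```text
clock: 77.45
tcp_pos: [0.5445, 0.1391, 0.1054]
tool_rot: [-0.0, 0.769, 0.639, -0.0]
contact_force: [-0.9, -0.1, -1.0]
gripper_width: 0.0556
grasp_force: 0.5
```

```bash
python3 -c "
from h import *
d=tool()[:2,3]-[.527,.2963]; print('mag',d@[.983,-.184],d@[.184,.983]); s=r.sense(); print(s['contact_force'],s['grasp_force'])
"
```

```text
mag 0.046145691827090475 -0.15135192216433577
[-0.87135894 -0.12858434 -1.00602518] 0.5218670703470707
```

>>> drive_tool(moves=[{"x": 0, "y": 0.08, "z": 0, "rx": 0, "ry": 0, "rz": 0, "gripper": 0.3}, {"x": 0, "y": 0.08, "z": 0, "rx": 0, "ry": 0, "rz": 0, "gripper": 0.3}, {"x": 0, "y": 0.06, "z": 0, "rx": 0, "ry": 0, "rz": 0, "gripper": 0.3}, {"x": 0, "y": 0.05, "z": 0, "rx": 0, "ry": 0, "rz": 0, "gripper": 0.3}, {"x": 0, "y": 0, "z": 0, "rx": 0, "ry": 0, "rz": 0, "gripper": 0.3}])

```text
clock: 77.95
tcp_pos: [0.5514, 0.138, 0.1054]
tool_rot: [-0.0, 0.769, 0.639, -0.0]
contact_force: [-1.3, -0.3, -0.7]
gripper_width: 0.0559
grasp_force: 0.5
```

```bash
python3 -c "
from h import *
d=tool()[:2,3]-[.527,.2963]; print('mag',d@[.983,-.184],d@[.184,.983]); s=r.sense(); print(s['contact_force'],s['grasp_force'])
"
```

```text
mag 0.05308663557565979 -0.15111832659544858
[-1.30789465 -0.26080182 -0.68767025] 0.5480942130088806
```

Not yet firmly at the stop; a few mm more.

>>> drive_tool(moves=[{"x": 0, "y": 0.06, "z": 0, "rx": 0, "ry": 0, "rz": 0, "gripper": 0.3}, {"x": 0, "y": 0.06, "z": 0, "rx": 0, "ry": 0, "rz": 0, "gripper": 0.3}, {"x": 0, "y": 0, "z": 0, "rx": 0, "ry": 0, "rz": 0, "gripper": 0.3}])

```text
clock: 78.25
tcp_pos: [0.5518, 0.1379, 0.105]
tool_rot: [-0.002, 0.769, 0.64, -0.003]
contact_force: [-7.6, 1.6, 3.4]
gripper_width: 0.0557
grasp_force: 3.8
```

```bash
python3 -c "
from h import *
d=tool()[:2,3]-[.527,.2963]; print('mag',d@[.983,-.184],d@[.184,.983]); s=r.sense(); print(s['contact_force'],s['grasp_force'])
"
```

```text
mag 0.053534779420786764 -0.1511685022147189
[-7.57984463  1.62746691  3.35545723] 3.838798552751541
```

>>> drive_tool(moves=[{"x": 0, "y": -0.25, "z": 0, "rx": 0, "ry": 0, "rz": 0, "gripper": 0.3}, {"x": 0, "y": -0.25, "z": 0, "rx": 0, "ry": 0, "rz": 0, "gripper": 0.3}, {"x": 0, "y": 0, "z": -0.6, "rx": 0, "ry": 0, "rz": 0, "gripper": 0.3}, {"x": 0, "y": 0, "z": -0.9, "rx": 0, "ry": 0, "rz": 0, "gripper": 0.3}, {"x": 0, "y": 0, "z": -0.9, "rx": 0, "ry": 0, "rz": 0, "gripper": 0.3}, {"x": 0, "y": 0, "z": -0.9, "rx": 0, "ry": 0, "rz": 0, "gripper": 0.3}, {"x": 0, "y": 0, "z": -0.9, "rx": 0, "ry": 0, "rz": 0, "gripper": 0.3}, {"x": 0, "y": 0, "z": -0.9, "rx": 0, "ry": 0, "rz": 0, "gripper": 0.3}])

```text
clock: 79.05
tcp_pos: [0.5408, 0.1398, 0.2599]
tool_rot: [0.001, 0.769, 0.639, 0.001]
contact_force: [0.5, 0.1, 0.2]
gripper_width: 0.0556
grasp_force: 0.0
```

>>> drive_tool(moves=[{"x": 0, "y": 0, "z": -0.9, "rx": 0, "ry": 0, "rz": 0, "gripper": 0.3}, {"x": 0, "y": 0, "z": 0, "rx": 0, "ry": 0, "rz": 0, "gripper": 0.3}, {"x": 0, "y": 0, "z": 0, "rx": 0, "ry": 0, "rz": 0, "gripper": 0.3}])

```text
clock: 79.35
tcp_pos: [0.5409, 0.1399, 0.286]
tool_rot: [0.001, 0.769, 0.639, 0.001]
contact_force: [0.7, -0.3, -0.3]
gripper_width: 0.0559
grasp_force: 0.0
```

```bash
python3 -c "
from h import *
for c in ['wrist','top','scene']:
  im=vision.capture(c); ct=cam(c)
  if c=='wrist': cv2.imwrite('pics/w14.png',im)
  for q,z in [('cover_knob',.207),('feed_lever_tip',.104),('elbow',.018),('short_tube',.018),('wide_tube',.018)]:
    for d in spotter.mark_of(c,q)[:1]:
      p=bp(ct,d['point'],z)[0]; v=p[:2]-[.5430,.3840]; w=p[:2]-[.527,.2963]; print(c,q,round(d['confidence'],2),p.round(4),'theta',(-1.756-np.arctan2(v[1],v[0])).round(3),'mag x',(w@[.983,-.184]).round(4))
"
```

```text
wrist feed_lever_tip 0.6 [0.5319 0.1385 0.104 ] theta -0.14 mag x 0.0338
wrist wide_tube 0.67 [ 0.4193 -0.059   0.018 ] theta 0.087 mag x -0.0405
top cover_knob 0.6 [0.5231 0.2895 0.207 ] theta 0.022 mag x -0.0026
top feed_lever_tip 0.17 [ 0.5669 -0.2449  0.104 ] theta -0.223 mag x 0.1388
top elbow 0.84 [ 0.5812 -0.2618  0.018 ] theta -0.244 mag x 0.156
top short_tube 0.91 [ 0.444  -0.3782  0.018 ] theta -0.056 mag x 0.0425
top wide_tube 0.67 [ 0.4203 -0.0681  0.018 ] theta 0.08 mag x -0.0378
scene cover_knob 0.85 [0.5177 0.2888 0.207 ] theta 0.075 mag x -0.0078
scene feed_lever_tip 0.62 [0.5332 0.1479 0.104 ] theta -0.144 mag x 0.0334
scene elbow 0.58 [ 0.5793 -0.2581  0.018 ] theta -0.242 mag x 0.1534
scene short_tube 0.75 [ 0.4472 -0.378   0.018 ] theta -0.06 mag x 0.0457
scene wide_tube 0.75 [ 0.4195 -0.0633  0.018 ] theta 0.084 mag x -0.0395
```

View pics/w14.png

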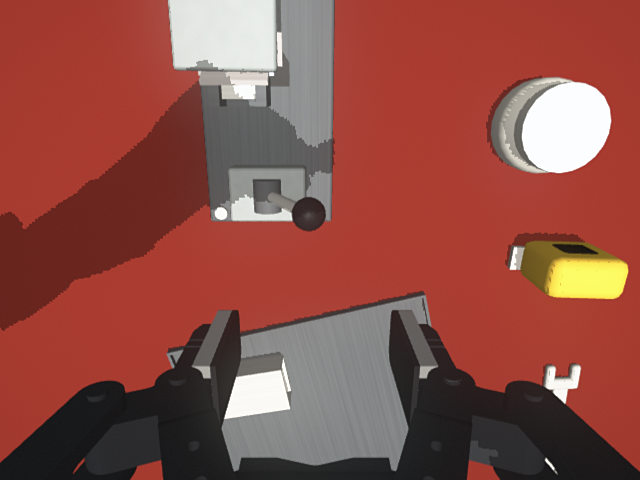

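```bash
python3 -c "
from h import *
print(workorder.sign_off())"
```

```text
the job is handed in; nothing more can be done
None
```

I handed the job in at about 79 s of the 210 s allowed, but the judge returned no verdict. By my last checks all four 100 mm tubes are latched, the cover is shut to about 0.02 rad, the lever was pushed firmly against its on stop, and the short tube, wide tube and elbow are still in the tray.

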